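Check a profile frame for square by its diagonals and true it

ROBOT

A 6-joint arm with a two-finger parallel gripper is mounted at the origin on the work surface. World frame = base frame: x ahead of the robot, y to its left, z up, the work surface at z = 0. Lengths are in m, angles in rad, forces in N, time in s.
With the tool pointing down it reaches from about 0.35 to 0.775 m from the base axis. Payload 7.3 kg.
Tool frame: the origin (TCP) lies at the very end of the fingers, on their centre line; the grasp point (between the pads) lies 19 mm behind it; x points along the fingers, y is the direction in which the jaws open and shut, and the axes are right-handed (so a half turn about x gives the same grasp; the last joint's range is limited). The gripper opens to 92 mm and grips with 3 to 60 N. Pads are 19 mm wide; open, the fingers measure 130 mm over their backs; the gripper's body (75 mm by 190 mm) begins 47 mm behind the grasp point.
Start: joints at [1.064, 0.342, 1.524, -0, 1.275, -0.146], TCP at [0.185, 0.491, 0.227] pointing down, gripper open.
Joint ranges: [-2.53, 2.53], [-0.77, 2.02], [0.04, 2.7], [-1, 4.14], [0.28, 2.66], [-3.11, 3.11]. Speed limits (rad/s): [2.57, 2.57, 3.14, 3.14, 3.14, 3.14].

INTERFACE

Orientations are given as [roll, pitch, yaw] about the fixed x, y, z axes, in that order (R = Rz(yaw) Ry(pitch) Rx(roll)).
In Python, from cell import observe, vision, job gives the robot as it stands.
- The arm moves only by the tool send_rows, never from a script. Its argument "motion" is a list of rows, each an object with "hand": the opening, from -1 (shut) to 1 (fully open), so that 0 is half open; "slide": the shift along the tool's x, y, z in mm, a list of three; "spin": the turn about the tool's x in rad. In form: [{"hand": hand, "slide": [tx, ty, tz], "spin": spin}, ...]. A call has 1 to 8 rows; each row shifts and turns the pose as measured when the row begins, along the tool's axes as they then stand; what a row does not reach is not made up. A row lasts 1/10 s, in which the tool goes at most 50 mm and 8.59 degrees, less where a joint would pass 70% of its speed; a pose out of reach is approached as far as the arm can. A call with a gripper value outside its range is refused whole. The fingers move at their own pace and stop on an object; "grip_force" is the grip in N (left out, the last holds). Time passes only in rows, so rows that do not move let the fingers close. It gives the time, the measured TCP pose, the force and the opening at its end, in the units of the state.
- observe(): the state, without advancing time (a new reading comes with each control period).
- vision.read_camera(name): name is "scene" or "top" or "wrist"; returns a dict with "pixels" (480x640x3 uint8, blue, green, red), "range_z" (480x640 float32, m along the optical axis (not along the pixel's ray), 0 where there is no reading), "fx", "fy", "cx", "cy" (pixels), "distortion" ([k1, k2, p1, p2, k3] as OpenCV has them; the pictures are not rectified), "world_from_camera" (4x4, takes a point from camera to world coordinates); the wrist camera has in their place "T_tool_cam" (4x4, takes a point from camera to tool coordinates, whose origin is the TCP and whose axes are the tool frame's). Camera axes: x right, y down, z forward; pixel columns grow to the right and rows downward; lengths in m; the calibration is good to about 2 mm. A picture is of the moment at which its call begins: read the wrist's pose just before it.
- job.hand_in(): hands the job in, once; it reports no verdict.
Trained networks look in a picture, given as the dict that the camera call returned (one of the last four; its "shot" number tells which), for a name from the list of things; names that differ only in an ending like _2 or _b are one class to them, and where a whole thing is asked for, a point or a joint stands for the part that bears it (a point fixed in the world has none). Each returns a list of dicts, best first, with "conf" (0 to 1); they miss things now and then, are a little off and sometimes report something else, mostly with a low value. They report only what shows in the picture. A call takes as long as a camera call.
- vision.search_frame(picture, thing): "uv" ([column, row] in pixels, amid what is visible of it).
- vision.cut_out(picture, thing): "mask" (480x640 bool, what is visible of it) and "uv" ([column, row] in pixels, amid what is visible of it).
The state is a dict: "time": time; "qpos": joint angles; "qvel": joint speeds; "joint_efforts": joint torques, N m; "tool_pos": TCP position; "tool_rot": TCP orientation; "contact_force": force on the tool from outside, world axes, zero at the start; "torque": the same for the moment, N m; "opening": finger opening in m.
Only numpy, scipy, OpenCV 4.12 (cv2) and the standard library are available. Lean on these libraries where they do the work, as an engineer would, in place of code of your own. Each camera call takes 0.05 s, during which the arm holds its last target.

TASK

The aluminium frame on the assembly board has its corner screws only nipped up and may be out of square: measure its inside diagonals with the sprung slide rule, squeezing it together, lowering it gently between the rails and letting it spring out into the corners, first the diagonal from the yellow-dabbed corner of the clamped rail, then the other. If the two readings differ, gently push the loose rail along its length until the rule reads half-way between them, so that the frame is square. Leave the rule sprung in the second diagonal and everything else on the bench where it is.

Things in the scene. Friction and masses are not known exactly. Their poses are not given: they have to be found in the camera images.
- board: Plywood board, 315 x 300 x 9 mm, fixed to the bench, with a frame of four 20 x 20 mm slotted aluminium profiles lying flat on it (tops 29.5 mm above the bench). Origin: on the bench under the middle of the square frame; x points from the loose rail to the clamped rail, y to the left along the rails. Inside of the frame: about 204 mm along y, 147 mm along x, hand-cut, good to 2 mm.
- clamped_rail (a point): Middle of the top of the rail at the board's +x side, 29.5 mm above the bench, 244 mm long along y; axes as the board's. Two toggle clamps (up to 53 mm above the bench, red levers pointing to +x) hold it down 62 mm either side of here; it never moves.
- loose_rail (a point): Point fixed on the board, 29.5 mm above the bench: where the middle of the top of the loose rail (244 mm long along y) lies when the frame is square. The rail may stand up to 14 mm off along y, parallel to the clamped rail, the short side profiles leaning with it. That lean is not given. 25 mm or more is free past each of its ends.
- corner_1 (a point): Inside corner of the frame at the +y end of the clamped rail, marked by a yellow dab of paint on that rail; 16 mm above the bench, the height of the rule's noses when it lies on the board; axes as the board's. The first diagonal runs from here to the corner at the -y end of the loose rail, about 147 mm towards -x and 204 mm towards -y (plus or minus 13 mm of lean).
- corner_2 (a point): Inside corner at the -y end of the clamped rail, 16 mm above the bench, axes as the board's. The second diagonal runs from here to the corner at the +y end of the loose rail. The loose rail gives way to a steady 7 to 13 N on its end and stays where left (the rule's spring cannot move it; over 25 N is rough); 1 mm towards +y lengthens this diagonal by about 0.7 mm and shortens the first as much.
- rule_post (a point): Blue squeeze post on the beam of the slide rule, 8 mm thick along the rule, 18 mm wide, standing 12 to 50 mm above the rule's underside; the point is in it, 36 mm above the underside. The rule: aluminium beam 180 x 20 x 12 mm with a scale on top, and a sprung slide; 190 g, lying flat. x points along the rule from beam nose to slide nose, z up.
- slide_post (a point): Orange squeeze post on the slide, same size, point and axes. Over their outer faces the posts measure 66 mm at full stretch, 24 mm squeezed to the stop; half-way between them is the middle of the rule. Squeeze them together from above, a finger outside each post, fingertips above the 12 mm high beam: it takes 2 to 5 N, and more holds the rule firmly at its stop for lifting.
- rule_nose (a point): Centre of the polished 6 mm ball on the thin rod (6 mm thick, 29 mm long) at the beam end of the rule, 7 mm above its underside. In a corner it stands about 4 mm from the corner's edge, 3 mm from each wall.
- slide_nose (a point): Centre of the same ball at the slide end of the rule. Either nose may go in either corner.
- slide (a joint): Reading of the slide rule in m: 0 at full stretch (269 mm tip to tip), negative as it is squeezed, -0.042 at the stop (227 mm). In the corners it reads between about -0.032 and -0.008. Equal readings in both diagonals mean a square frame.
- tray: Blue sorting tray with screws, 190 x 105 x 34 mm, origin under its middle; leave alone.
- screw_tin: Small open steel tin of brass screws, 50 mm across, 26 mm high, on the board between the clamps, origin under its middle; leave alone.
- driver: Hex screwdriver with green handle, 170 mm long, 26 mm thick, lying; origin under its middle; leave alone.
- pliers: Pliers with blue handles, about 160 mm long, 17 mm high, lying; origin under the joint; leave alone.
- cutters: Side cutters with yellow handles, about 145 mm long, 17 mm high, lying; origin under the joint; leave alone.
- spool: Red spool of solder, 64 mm across, 34 mm high, origin under its middle; leave alone.
- flux_tin: Open steel tin of amber flux, 68 mm across, 34 mm high, origin under its middle; leave alone.

How it is judged:
By the outcome, as a careful person would: the job done as asked, in the order asked, and still so for the second after the job is handed in, with the robot touching nothing.
It also fails if it takes over 67 s, if anything falls off the work surface, if the arm or the gripper's body presses on something with over 40 N, if the wrist force passes 120 N, or if a joint passes its speed limit or range.

## Working session

There is one attempt and no reset: what is moved stays moved. The work goes in short steps, Python scripts to look and compute and a tool call to move; the robot and the scene stay as the last step left them, time stands still between calls to the robot, and variables do not carry over. Pictures are saved under pics/ and viewed, and the job is handed in when it is done.

Besides the shell and the picture viewer there is one more tool, called after ">>>" as name(argument=value, ...), one argument or row to a line, values as JSON. send_rows: Moves the arm, as the interface text tells. Its arguments: {"type":"object","properties":{"motion":{"type":"array","items":{"type":"object","properties":{"hand":{"type":"number"},"slide":{"type":"array","items":{"type":"number"}},"spin":{"type":"number"}}}},"grip_force":{"type":"number"}},"required":["motion"]}

```bash
ls; mkdir -p pics; python3 - <<'E'
from cell import observe, vision, job
import cv2
print(observe())
for n in ("scene","top","wrist"):
    p=vision.read_camera(n); cv2.imwrite(f"pics/a_{n}.png",p["pixels"])
    print(n,p["fx"],p["fy"],p["cx"],p["cy"],p["distortion"],p.get("world_from_camera",p.get("T_tool_cam")),p["shot"])
E
```

```text
pics
{'time': 0.0, 'qpos': array([ 1.06402005e+00,  3.42682583e-01,  1.52500398e+00,  1.37664957e-05,
        1.27533644e+00, -1.46021663e-01]), 'qvel': array([0.00071052, 0.00014482, 0.00022736, 0.0003825 , 0.0005366 ,
       0.00190928]), 'joint_efforts': array([-2.88357387e-04, -4.31234694e+01, -2.44220406e+01,  7.18011567e-02,
        5.60596038e-02, -1.78287419e-04]), 'tool_pos': array([0.18511344, 0.49087442, 0.22607032]), 'tool_rot': array([-1.72602123,  1.56936592, -2.08677986]), 'contact_force': array([ 0.07826991, -0.32791804,  0.94721906]), 'torque': array([-0.00152058,  0.03114591,  0.03142915]), 'opening': 0.09196532873738053}
scene 456.8726591335493 456.8726591335493 327.8179614319533 237.4723034085927 [-0.08345225  0.          0.          0.          0.        ] [[-0.81482981  0.34911412 -0.46278689  1.06780746]
 [ 0.57963967  0.47912465 -0.65913384  0.80299375]
 [-0.00838032 -0.80533154 -0.59276545  0.77450683]
 [ 0.          0.          0.          1.        ]] 1
top 596.9470399538437 596.9470399538437 318.9421046483762 242.37604069967216 [-0.12798454  0.          0.          0.          0.        ] [[ 0.02186713 -0.98449914  0.17402092  0.33144117]
 [-0.9997098  -0.01977261  0.01376083 -0.00371102]
 [-0.01010668 -0.17427133 -0.9846458   1.27217264]
 [ 0.          0.          0.          1.        ]] 2
wrist 389.55096491998836 389.55096491998836 320.0152346687 234.5440587922209 [-0.0039156  0.         0.         0.         0.       ] [[ 1.26056872e-03 -3.02996244e-01  9.52990917e-01 -1.57896062e-01]
 [ 9.99999059e-01 -1.33712853e-04 -1.36526173e-03 -2.86740689e-04]
 [ 5.41096309e-04  9.52991741e-01  3.02995790e-01 -8.23940562e-02]
 [ 0.00000000e+00  0.00000000e+00  0.00000000e+00  1.00000000e+00]] 3
```

View pics/a_top.png

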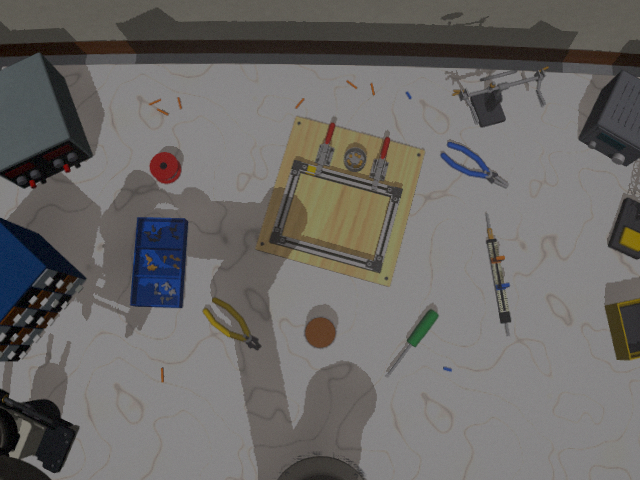

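View pics/a_scene.png

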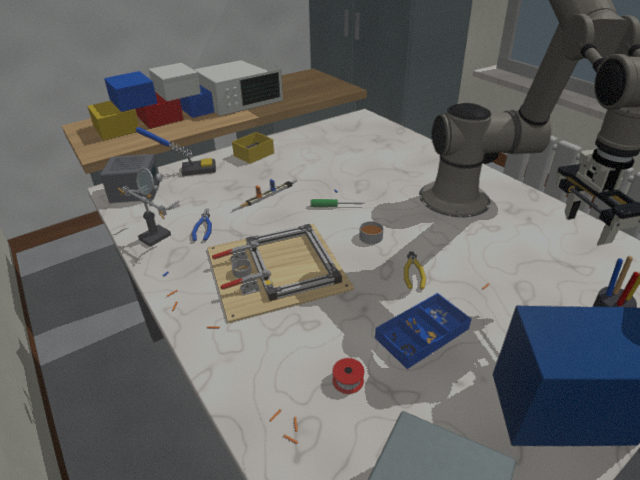

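View pics/a_wrist.png

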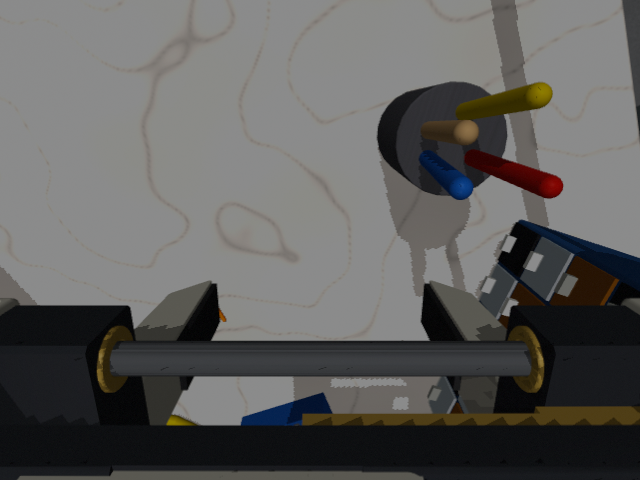

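```bash
cat > h.py <<'E'
import numpy as np, cv2
from scipy.spatial.transform import Rotation as Ro
from cell import observe, vision, job
def toolT(s=None):
    s=s or observe()
    T=np.eye(4);T[:3,:3]=Ro.from_euler('xyz',s['tool_rot']).as_matrix();T[:3,3]=s['tool_pos'];return T
def shot(name,save=None):
    s=observe(); p=vision.read_camera(name)
    p['W']=p['world_from_camera'] if name!='wrist' else toolT(s)@p['T_tool_cam']
    p['K']=np.array([[p['fx'],0,p['cx']],[0,p['fy'],p['cy']],[0,0,1]])
    if save: cv2.imwrite(f'pics/{save}.png',p['pixels'])
    return p
def ray(p,uv):
    n=cv2.undistortPoints(np.array([[uv]],float),p['K'],np.array(p['distortion']))[0,0]
    return p['W'][:3,:3]@np.array([n[0],n[1],1.]),p['W'][:3,3]
def atz(p,uv,z):
    d,o=ray(p,uv); return o+d*(z-o[2])/d[2]
def dep(p,uv,r=1):
    u,v=int(round(uv[0])),int(round(uv[1])); a=p['range_z'][v-r:v+r+1,u-r:u+r+1]; a=a[a>0]
    d,o=ray(p,uv); return o+d*np.median(a) if a.size else None
def proj(p,X):
    C=np.linalg.inv(p['W']); q=C[:3,:3]@np.asarray(X,float)+C[:3,3]
    uv,_=cv2.projectPoints(q.reshape(1,1,3),np.zeros(3),np.zeros(3),p['K'],np.array(p['distortion'])); return uv[0,0]
def jaw(s=None):
    y=toolT(s)[:3,1]; return np.arctan2(y[1],y[0])
def goto(tcp,yaw=None):
    """prints shift (mm, tool axes now) & spin needed"""
    T=toolT(); d=T[:3,:3].T@(np.array(tcp)-T[:3,3])*1000
    print('shift mm',d.round(1))
    if yaw is not None:
        dy=(yaw-jaw()+np.pi/2)%np.pi-np.pi/2
        # world yaw +dy about z up; tool x down -> spin=-dy
        print('spin',round(-dy,3),'q6',observe()['qpos'][5].round(3))
E
python3 - <<'E'
from h import *
T=toolT();print(T.round(4))
p=shot('top')
for n in ['rule_post','slide_post','rule_nose','slide_nose','board','clamped_rail','screw_tin','loose_rail','corner_1','corner_2','driver','pliers','flux_tin']:
    r=vision.search_frame(p,n)
    for q in r[:2]:
        print(n,round(q['conf'],2),np.round(q['uv'],1),dep(p,q['uv']))
im=p['pixels'];c=cv2.resize(im[90:300,240:450],(800,800),interpolation=cv2.INTER_CUBIC)[:600]
c=cv2.convertScaleAbs(cv2.resize(im[100:300,250:430],(540,600),interpolation=cv2.INTER_CUBIC),alpha=1.6);cv2.imwrite('pics/b1.png',c)
c=cv2.convertScaleAbs(cv2.resize(im[200:350,440:560],(480,600),interpolation=cv2.INTER_CUBIC),alpha=1.6);cv2.imwrite('pics/b2.png',c)
E
```

```text
[[-5.000e-04  3.530e-01  9.356e-01  1.852e-01]
 [-1.000e-03  9.356e-01 -3.530e-01  4.910e-01]
 [-1.000e+00 -1.100e-03 -1.000e-04  2.262e-01]
 [ 0.000e+00  0.000e+00  0.000e+00  1.000e+00]]
rule_post 0.95 [498.9 274.3] [ 0.49249595 -0.37343132  0.01148811]
slide_post 0.56 [489.7 233.6] [ 0.58122029 -0.35602987  0.01033069]
rule_nose 0.96 [496.9 278.8] [ 0.48237658 -0.36797983  0.01432524]
rule_nose 0.68 [490.  237.9] [ 0.57162262 -0.35624217  0.01094934]
slide_nose 0.58 [227.1 327.6] [0.36822677 0.20437009 0.00555477]
slide_nose 0.51 [492.8 235.9] [ 0.57770263 -0.36481576  0.00300846]
board 0.57 [341.3 204.3] [ 0.63935837 -0.03279032  0.01047506]
board 0.29 [492.8 237.1] [ 5.75672886e-01 -3.65676445e-01 -2.98564113e-04]
clamped_rail 0.74 [340.1 202.2] [ 0.64412279 -0.03012429  0.00997309]
screw_tin 0.87 [357.1 162.6] [ 0.73432837 -0.06620058  0.011281  ]
screw_tin 0.58 [467.5 172. ] [ 0.71719927 -0.30941618  0.01583494]
loose_rail 0.62 [341.9 203.6] [ 0.64113054 -0.03408832  0.00973027]
corner_1 0.68 [342.6 203.4] [ 0.64167832 -0.03561037  0.00944467]
corner_2 0.68 [342.6 203.4] [ 0.64167832 -0.03561037  0.00944467]
driver 0.59 [419.5 330.7] [ 0.36969335 -0.198856    0.02733359]
pliers 0.93 [473.3 173.1] [ 0.71461587 -0.32194298  0.0171847 ]
pliers 0.48 [339.6 199.6] [ 0.65024513 -0.02897433  0.00869329]
flux_tin 0.63 [318.  333.1] [0.36103968 0.01154782 0.02070888]
flux_tin 0.48 [498.5 278.7] [ 0.48253166 -0.37119538  0.0152834 ]
```

```bash
python3 - <<'E'
import cv2,numpy as np
a=cv2.imread('pics/b1.png');b=cv2.imread('pics/b2.png')
o=np.zeros((600,800,3),np.uint8);o[:,:440]=a[:,:440] if False else cv2.resize(a,(440,489+111))[:600];o[:,440:440+360]=b[:,60:420];cv2.imwrite('pics/b3.png',o)
E
```

```text
(no output)
```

View pics/b1.png

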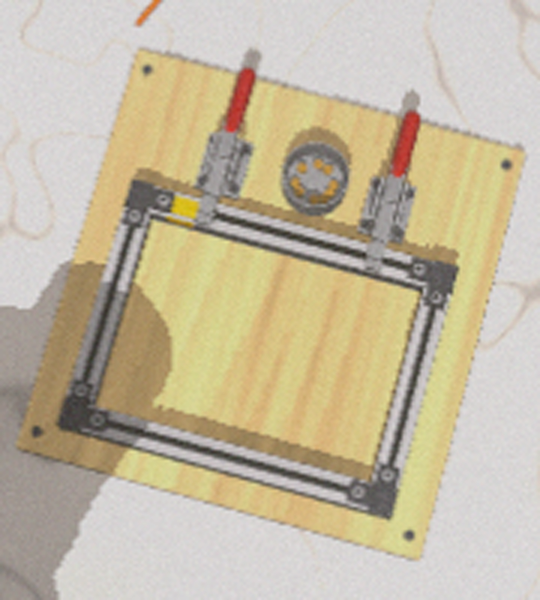

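View pics/b2.png

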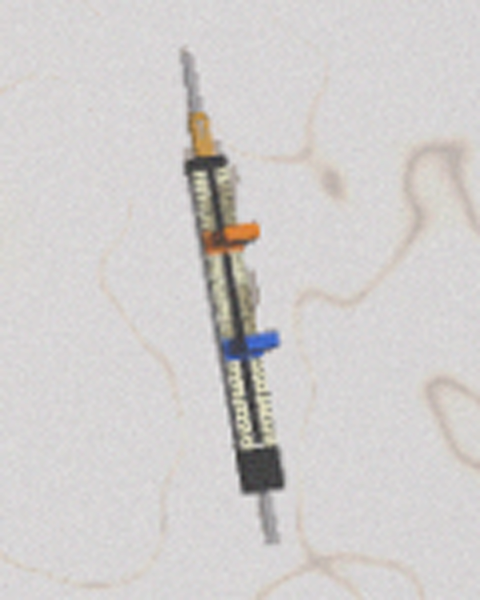

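```bash
python3 - <<'E'
from h import *
p=shot('top')
f=lambda x,y:(440+x/4,200+y/4)
a=atz(p,f(184,50),.007);b=atz(p,f(272,540),.007);o=atz(p,f(240,233),.05);bl=atz(p,f(259,343),.05)
print(a,b,np.linalg.norm(a-b),o,bl,np.linalg.norm(o-bl),(a+b)/2,(o+bl)/2)
yaw=np.arctan2(*(a-b)[[1,0]]);print('yaw b->a',yaw, np.arctan2(*(o-bl)[[1,0]]))
goto(np.r_[((o+bl)/2)[:2],.2],yaw); print(jaw())
g=lambda x,y:(250+x/3,100+y/3)
for n,uv in dict(c1=(148,218),c2=(422,292),l2=(102,412),l1=(378,478),outl2=(60,425),outl1=(390,517),ouc1=(135,180),ouc2=(457,262)).items(): print(n,atz(p,g(*uv),.0295))
E
```

```text
[ 0.62877268 -0.35015946  0.007     ] [ 0.36352407 -0.3915536   0.007     ] 0.26845911808181816 [ 0.52137647 -0.36542432  0.05      ] [ 0.46385147 -0.37391096  0.05      ] 0.05814764685766998 [ 0.49614837 -0.37085653  0.007     ] [ 0.49261397 -0.36966764  0.05      ]
yaw b->a 0.15480923679106526 0.14647306379287386
shift mm [  26.7 -697.   591.4]
spin 1.055 q6 -0.146
1.2099868661300135
c1 [0.70335111 0.05942699 0.0295    ]
c2 [ 0.65228347 -0.13807716  0.0295    ]
l2 [0.56042898 0.08794431 0.0295    ]
l1 [ 0.5172476  -0.10718081  0.0295    ]
outl2 [0.55050814 0.11734435 0.0295    ]
outl1 [ 0.48985849 -0.115749    0.0295    ]
ouc1 [0.73183962 0.06967389 0.0295    ]
ouc2 [ 0.67504831 -0.16331062  0.0295    ]
```

>>> send_rows(
  motion=[
    {"hand": 1, "slide": [0, -15, 47], "spin": 0},
    {"hand": 1, "slide": [0, -15, 47], "spin": 0},
    {"hand": 1, "slide": [0, -15, 47], "spin": 0},
    {"hand": 1, "slide": [0, -15, 47], "spin": 0},
    {"hand": 1, "slide": [0, -30, 40], "spin": 0},
    {"hand": 1, "slide": [0, -40, 30], "spin": 0},
    {"hand": 1, "slide": [0, -45, 20], "spin": 0},
    {"hand": 1, "slide": [0, -45, 20], "spin": 0},
  ],
)

```text
time: 1.7
tool_pos: [0.393, 0.1807, 0.2257]
tool_rot: [1.171, 1.566, 0.823]
contact_force: [1.2, -1.4, 0.2]
opening: 0.0916
```

```bash
python3 - <<'E'
from h import *
print(observe()['tool_pos'],observe()['time'],toolT()[:3,0])
goto([.4926,-.3697,.2],.15)
E
```

```text
[0.39303291 0.18068415 0.22572675] 1.7 [ 0.00349483  0.0037651  -0.9999868 ]
shift mm [  24.  -483.3  281.6]
spin 1.072 q6 -0.972
```

>>> send_rows(
  motion=[
    {"hand": 1, "slide": [0, -43, 25], "spin": 0},
    {"hand": 1, "slide": [0, -43, 25], "spin": 0},
    {"hand": 1, "slide": [0, -43, 25], "spin": 0},
    {"hand": 1, "slide": [0, -43, 25], "spin": 0},
    {"hand": 1, "slide": [0, -43, 25], "spin": 0},
    {"hand": 1, "slide": [0, -43, 25], "spin": 0},
    {"hand": 1, "slide": [0, -43, 25], "spin": 0},
    {"hand": 1, "slide": [0, -43, 25], "spin": 0},
  ],
)

```text
time: 2.5
tool_pos: [0.4608, -0.2138, 0.2268]
tool_rot: [0.651, 1.561, 0.302]
contact_force: [0.6, 0.5, 0.5]
opening: 0.0917
```

>>> send_rows(
  motion=[
    {"hand": 1, "slide": [0, -43, 25], "spin": 0},
    {"hand": 1, "slide": [0, -43, 25], "spin": 0},
    {"hand": 1, "slide": [0, 0, 0], "spin": 0.15},
    {"hand": 1, "slide": [0, 0, 0], "spin": 0.15},
    {"hand": 1, "slide": [0, 0, 0], "spin": 0.15},
    {"hand": 1, "slide": [0, 0, 0], "spin": 0.15},
    {"hand": 1, "slide": [0, 0, 0], "spin": 0.15},
    {"hand": 1, "slide": [0, 0, 0], "spin": 0.15},
  ],
)

```text
time: 3.3
tool_pos: [0.4768, -0.3211, 0.2242]
tool_rot: [1.514, 1.561, 0.257]
contact_force: [0.8, 1.1, 0.1]
opening: 0.0915
```

```bash
python3 - <<'E'
from h import *
print(observe()['time'],toolT()[:3,0])
goto([.4926,-.3697,.15],.15)
E
```

```text
3.3 [ 0.0091657   0.00241297 -0.99995508]
shift mm [74.3 -0.7 51.1]
spin 0.165 q6 -1.047
```

>>> send_rows(
  motion=[
    {"hand": 1, "slide": [35, 0, 26], "spin": 0.1},
    {"hand": 1, "slide": [35, 0, 25], "spin": 0.08},
    {"hand": 1, "slide": [5, 0, 3], "spin": 0.02},
    {"hand": 1, "slide": [0, 0, 0], "spin": 0},
  ],
)

```text
time: 3.7
tool_pos: [0.4927, -0.3747, 0.149]
tool_rot: [1.477, 1.558, 0.011]
contact_force: [-0.1, 0.2, 0.6]
opening: 0.0921
```

```bash
python3 - <<'E'
from h import *
print(observe()['time'],toolT()[:3,0], jaw())
p=shot('wrist','w1')
for n in ['rule_post','slide_post','rule_nose','slide_nose']:
    for q in vision.cut_out(p,n)[:2]:
        print(n,round(q['conf'],2),np.round(q['uv'],1),dep(p,q['uv']),q['mask'].sum())
goto([.4926,-.3697,.15],.15)
E
```

```text
3.7 [ 1.24628926e-02  1.34588730e-04 -9.99922326e-01] 0.10411199649109922
rule_post 0.87 [308.9 211.9] [ 0.48476512 -0.36889773  0.01277906] 7744
rule_nose 0.66 [308.7 212.4] [ 0.48464728 -0.36928241  0.01289594] 7756
slide_nose 0.82 [422.7 207.1] [ 0.57338453 -0.35682649  0.00975472] 1346
shift mm [ 1.4 -0.4 -4.9]
spin -0.044 q6 -0.886
```

View pics/w1.png

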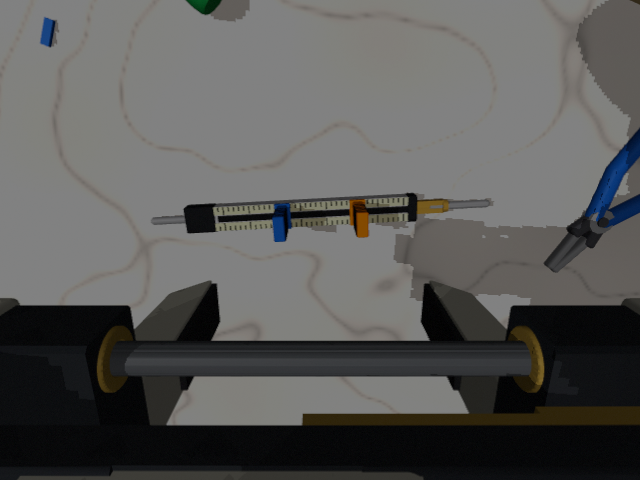

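```bash
python3 - <<'E'
from h import *
p=shot('wrist')
im=p['pixels'].astype(int);B,G,R=im[...,0],im[...,1],im[...,2]
rows,cols=np.mgrid[:480,:640]
for n,m in dict(blue=(B>R+40)&(B>G+25)&(abs(cols-283)<30)&(abs(rows-222)<35),orange=(R>B+60)&(R>G+35)&(abs(cols-360)<25)&(abs(rows-217)<35)).items():
    ys,xs=np.nonzero(m); P=np.array([dep(p,(x,y),0) for x,y in zip(xs,ys) if p['range_z'][y,x]>0])
    t=P[P[:,2]>.046]; print(n,m.sum(),len(t),t.mean(0),t[:,2].mean(), P[:,2].max())
    u=toolT()[:3,:3].T@(t.mean(0)-toolT()[:3,3]); print('tool',u*1000,'extent',(toolT()[:3,:3].T@(t-toolT()[:3,3]).T).min(1)*1000,(toolT()[:3,:3].T@(t-toolT()[:3,3]).T).max(1)*1000)
a=atz(p,(153,220),.007);b=atz(p,(490,203),.007);print(a,b,np.linalg.norm(a-b),(a+b)/2,np.arctan2(*(b-a)[[1,0]]))
E
```

```text
blue 428 278 [ 0.46472238 -0.37302818  0.04981825] 0.049818247789984636 0.052053565820030734
tool [101.07948409 -29.94284956  -4.96142182] extent [ 98.87966672 -34.42491414 -13.55658557] [104.8061971  -25.94501473   4.71644125]
orange 427 274 [ 0.52150769 -0.36431069  0.04976409] 0.049764091387406305 0.05148410479904503
tool [101.98192966  27.43720866  -7.66020169] extent [100.27724532  23.40695014 -16.42369116] [105.62260349  31.30475138   1.55882979]
[ 0.36249655 -0.39046867  0.007     ] [ 0.62932885 -0.34924196  0.007     ] 0.2699983648383731 [ 0.4959127  -0.36985532  0.007     ] 0.1532920735735343
```

```bash
python3 - <<'E'
from h import *
goto([.4931,-.3687,.023],.1525)
E
```

```text
shift mm [128.3  -1.7  -6.4]
spin -0.047 q6 -0.886
```

>>> send_rows(
  motion=[
    {"hand": 1, "slide": [20, -2, -6], "spin": -0.047},
    {"hand": 1, "slide": [30, 0, 0], "spin": 0},
    {"hand": 1, "slide": [30, 0, 0], "spin": 0},
    {"hand": 1, "slide": [15, 0, 0], "spin": 0},
  ],
)

```text
time: 4.4
tool_pos: [0.496, -0.3704, 0.0617]
tool_rot: [0.949, 1.541, -0.464]
contact_force: [0.0, 0.2, 0.1]
opening: 0.0918
```

```bash
python3 - <<'E'
from h import *
print(toolT()[:3,0])
goto([.4931,-.3687,.023],.1525)
E
```

```text
[ 0.0263155  -0.01317012 -0.99956693]
shift mm [38.6 -3.6 -2.8]
spin 0.006 q6 -0.934
```

>>> send_rows(
  motion=[
    {"hand": 1, "slide": [0, 0, 0], "spin": 0},
    {"hand": 1, "slide": [0, 0, 0], "spin": 0},
  ],
)

```text
time: 4.6
tool_pos: [0.4958, -0.3694, 0.0615]
tool_rot: [0.969, 1.543, -0.443]
contact_force: [0.2, 0.1, 0.4]
opening: 0.0918
```

```bash
python3 - <<'E'
from h import *
print(toolT()[:3,0],observe()['tool_pos'])
E
```

```text
[ 0.02511808 -0.01190621 -0.99961359] [ 0.4958354  -0.36936075  0.06147178]
```

>>> send_rows(
  motion=[
    {"hand": 1, "slide": [-30, 0, 0], "spin": 0},
    {"hand": 1, "slide": [-30, 0, 0], "spin": 0},
  ],
)

```text
time: 4.8
tool_pos: [0.4932, -0.3672, 0.1213]
tool_rot: [1.049, 1.548, -0.362]
contact_force: [-0.2, -0.3, -0.3]
opening: 0.0918
```

```bash
python3 - <<'E'
from h import *
print(toolT()[:3,0],observe()['tool_pos'])
goto([.4931,-.3687,.023],.1525)
E
```

```text
[ 0.02113709 -0.00800916 -0.99974451] [ 0.49323716 -0.36720382  0.1213163 ]
shift mm [98.3 -2.3  0.3]
spin 0.008 q6 -0.934
```

>>> send_rows(
  motion=[
    {"hand": 1, "slide": [-50, 0, 0], "spin": 0},
  ],
)

```text
time: 4.9
tool_pos: [0.4912, -0.3658, 0.1695]
tool_rot: [1.126, 1.552, -0.284]
contact_force: [0.5, -0.5, -0.3]
opening: 0.0919
```

```bash
python3 - <<'E'
from h import *
print(toolT()[:3,0],observe()['tool_pos'])
E
```

```text
[ 0.01833844 -0.00535885 -0.99981748] [ 0.49122335 -0.36580047  0.16950789]
```

>>> send_rows(
  motion=[
    {"hand": 1, "slide": [10, 0, 0], "spin": 0},
    {"hand": 1, "slide": [10, 0, 0], "spin": 0},
    {"hand": 1, "slide": [10, 0, 0], "spin": 0},
    {"hand": 1, "slide": [10, 0, 0], "spin": 0},
    {"hand": 1, "slide": [10, 0, 0], "spin": 0},
  ],
)

```text
time: 5.4
tool_pos: [0.4973, -0.3704, 0.1307]
tool_rot: [0.854, 1.528, -0.555]
contact_force: [0.3, 0.3, -0.0]
opening: 0.0919
```

```bash
python3 - <<'E'
from h import *
print(toolT()[:3,0],observe()['tool_pos'])
E
```

```text
[ 0.03617902 -0.02243475 -0.99909347] [ 0.4972795  -0.3703623   0.13065766]
```

>>> send_rows(
  motion=[
    {"hand": 1, "slide": [-8, 0, 0], "spin": 0},
    {"hand": 1, "slide": [-8, 0, 0], "spin": 0},
    {"hand": 1, "slide": [-8, 0, 0], "spin": 0},
    {"hand": 1, "slide": [-8, 0, 0], "spin": 0},
    {"hand": 1, "slide": [-8, 0, 0], "spin": 0},
  ],
)

```text
time: 5.9
tool_pos: [0.4947, -0.3684, 0.1696]
tool_rot: [0.899, 1.536, -0.51]
contact_force: [0.5, -0.5, -0.3]
opening: 0.0918
```

```bash
python3 - <<'E'
from h import *
print(toolT()[:3,0],observe()['tool_pos'])
E
```

```text
[ 0.03070551 -0.01719361 -0.99938058] [ 0.49465123 -0.36841033  0.1696215 ]
```

>>> send_rows(
  motion=[
    {"hand": 1, "slide": [50, 0, 0], "spin": 0},
  ],
)

```text
time: 6.0
tool_pos: [0.5005, -0.3733, 0.1284]
tool_rot: [0.811, 1.517, -0.598]
contact_force: [1.1, -0.1, -0.8]
opening: 0.0919
```

```bash
python3 - <<'E'
from h import *
print(toolT()[:3,0],observe()['tool_pos'])
E
```

```text
[ 0.04414063 -0.03007977 -0.99857239] [ 0.50050198 -0.37332208  0.12837386]
```

>>> send_rows(
  motion=[
    {"hand": 1, "slide": [0, 0, 0], "spin": 0},
  ],
)

```text
time: 6.1
tool_pos: [0.4977, -0.3708, 0.1231]
tool_rot: [0.855, 1.529, -0.554]
contact_force: [-1.8, 0.1, -0.8]
opening: 0.0916
```

```bash
python3 - <<'E'
from h import *
print(toolT()[:3,0],observe()['tool_pos'],observe()['qvel'].round(3),observe()['qpos'].round(4))
E
```

```text
[ 0.03586881 -0.02220397 -0.99910981] [ 0.49771606 -0.3707523   0.12313807] [ 0.002 -0.148 -0.184 -0.     0.088 -0.   ] [-0.7683  0.584   1.4283  0.0101  1.088  -0.9342]
```

>>> send_rows(
  motion=[
    {"hand": 1, "slide": [-50, 0, 0], "spin": 0},
  ],
)

```text
time: 6.2
tool_pos: [0.4938, -0.3677, 0.1691]
tool_rot: [0.936, 1.54, -0.474]
contact_force: [-0.3, -0.6, 0.8]
opening: 0.0921
```

```bash
python3 - <<'E'
from h import *
print(toolT()[:3,0],observe()['tool_pos'],observe()['qvel'].round(3),observe()['qpos'].round(4))
E
```

```text
[ 0.02746562 -0.01408207 -0.99952355] [ 0.49375533 -0.3676613   0.16907932] [-0.009 -0.554 -0.614 -0.004  1.171  0.004] [-0.7692  0.537   1.3751  0.0096  1.2    -0.9337]
```

>>> send_rows(
  motion=[
    {"hand": 1, "slide": [0, 0, 0], "spin": 0},
  ],
)

```text
time: 6.3
tool_pos: [0.4964, -0.37, 0.1775]
tool_rot: [0.853, 1.528, -0.556]
contact_force: [1.6, -0.7, 0.3]
opening: 0.0916
```

```bash
python3 - <<'E'
from h import *
print(toolT()[:3,0],observe()['tool_pos'],observe()['qvel'].round(3),observe()['qpos'].round(4))
E
```

```text
[ 0.03648715 -0.02267202 -0.99907691] [ 0.49637669 -0.37002357  0.17748034] [-0.003  0.084  0.101 -0.    -0.038  0.   ] [-0.769   0.529   1.3649  0.0097  1.2057 -0.9337]
```

>>> send_rows(
  motion=[
    {"hand": 1, "slide": [0, 0, 0], "spin": 0},
  ],
)

```text
time: 6.4
tool_pos: [0.4965, -0.3702, 0.1797]
tool_rot: [0.842, 1.526, -0.567]
contact_force: [0.3, 0.1, 0.2]
opening: 0.0917
```

>>> send_rows(
  motion=[
    {"hand": 1, "slide": [-50, 0, 0], "spin": 0},
    {"hand": 1, "slide": [-50, 0, 0], "spin": 0},
    {"hand": 1, "slide": [-50, 0, 0], "spin": 0},
  ],
)

```text
time: 6.7
tool_pos: [0.4888, -0.3647, 0.3263]
tool_rot: [0.913, 1.537, -0.497]
contact_force: [1.6, -0.5, 0.3]
opening: 0.0917
```

>>> send_rows(
  motion=[
    {"hand": 1, "slide": [0, 0, 0], "spin": 0},
  ],
)

```text
time: 6.8
tool_pos: [0.4902, -0.366, 0.3354]
tool_rot: [0.83, 1.523, -0.58]
contact_force: [0.2, 0.5, 1.0]
opening: 0.092
```

>>> send_rows(
  motion=[
    {"hand": 1, "slide": [0, 0, 0], "spin": 0},
  ],
)

```text
time: 6.9
tool_pos: [0.4901, -0.3659, 0.337]
tool_rot: [0.82, 1.521, -0.589]
contact_force: [0.0, 0.3, -0.6]
opening: 0.0915
```

>>> send_rows(
  motion=[
    {"hand": 1, "slide": [0, -35, -35], "spin": 0},
    {"hand": 1, "slide": [0, -35, -35], "spin": 0},
  ],
)

```text
time: 7.1
tool_pos: [0.4113, -0.3098, 0.3281]
tool_rot: [0.833, 1.523, -0.576]
contact_force: [-0.9, -0.5, 1.0]
opening: 0.0917
```

>>> send_rows(
  motion=[
    {"hand": 1, "slide": [0, 0, 0], "spin": 0},
    {"hand": 1, "slide": [0, 0, 0], "spin": 0},
  ],
)

```text
time: 7.3
tool_pos: [0.4061, -0.305, 0.3259]
tool_rot: [0.874, 1.531, -0.536]
contact_force: [1.5, 0.1, -0.1]
opening: 0.0917
```

>>> send_rows(
  motion=[
    {"hand": 1, "slide": [0, 35, 35], "spin": 0},
    {"hand": 1, "slide": [0, 35, 35], "spin": 0},
  ],
)

```text
time: 7.5
tool_pos: [0.484, -0.3602, 0.3293]
tool_rot: [0.907, 1.537, -0.503]
contact_force: [0.2, -0.3, 1.3]
opening: 0.092
```

>>> send_rows(
  motion=[
    {"hand": 1, "slide": [0, 0, 0], "spin": 0},
    {"hand": 1, "slide": [0, 0, 0], "spin": 0},
  ],
)

```text
time: 7.7
tool_pos: [0.4886, -0.3639, 0.3239]
tool_rot: [0.958, 1.541, -0.451]
contact_force: [0.8, -0.3, 0.9]
opening: 0.0918
```

>>> send_rows(
  motion=[
    {"hand": 1, "slide": [0, -35, -35], "spin": 0},
    {"hand": 1, "slide": [0, -35, -35], "spin": 0},
    {"hand": 1, "slide": [0, 0, 0], "spin": 0},
    {"hand": 1, "slide": [0, 0, 0], "spin": 0},
    {"hand": 1, "slide": [0, 35, 35], "spin": 0},
    {"hand": 1, "slide": [0, 35, 35], "spin": 0},
    {"hand": 1, "slide": [0, 0, 0], "spin": 0},
    {"hand": 1, "slide": [0, 0, 0], "spin": 0},
  ],
)

```text
time: 8.5
tool_pos: [0.4877, -0.3625, 0.3144]
tool_rot: [1.248, 1.554, -0.162]
contact_force: [0.3, 0.1, -1.0]
opening: 0.0918
```

```bash
python3 - <<'E'
from h import *
print(toolT()[:3,0],observe()['tool_pos'],observe()['qpos'].round(4))
goto([.4931,-.3687,.023],.1525)
E
```

```text
[ 0.01627719 -0.0026676  -0.99986396] [ 0.48766632 -0.36251834  0.31437635] [-0.7703  0.4465  1.1257  0.0094  1.5558 -0.9311]
shift mm [ 2.914e+02 -2.000e-01  5.400e+00]
spin 0.008 q6 -0.931
```

>>> send_rows(
  motion=[
    {"hand": 1, "slide": [0, -35, -35], "spin": 0},
    {"hand": 1, "slide": [0, -35, -35], "spin": 0},
    {"hand": 1, "slide": [0, 0, 0], "spin": 0},
    {"hand": 1, "slide": [0, 0, 0], "spin": 0},
    {"hand": 1, "slide": [0, 35, 35], "spin": 0},
    {"hand": 1, "slide": [0, 35, 35], "spin": 0},
    {"hand": 1, "slide": [0, 0, 0], "spin": 0},
    {"hand": 1, "slide": [0, 0, 0], "spin": 0},
  ],
)

```text
time: 9.3
tool_pos: [0.4867, -0.3612, 0.3097]
tool_rot: [1.558, 1.559, 0.148]
contact_force: [-0.3, 0.2, -0.3]
opening: 0.092
```

>>> send_rows(
  motion=[
    {"hand": 1, "slide": [50, 0, 0], "spin": 0},
    {"hand": 1, "slide": [50, 0, 0], "spin": 0},
    {"hand": 1, "slide": [50, 0, 0], "spin": 0},
    {"hand": 1, "slide": [30, 0, 0], "spin": 0},
    {"hand": 1, "slide": [0, 0, 0], "spin": 0},
    {"hand": 1, "slide": [0, 0, 0], "spin": 0},
  ],
)

```text
time: 9.9
tool_pos: [0.4911, -0.3632, 0.1336]
tool_rot: [0.996, 1.544, -0.414]
contact_force: [-0.8, -1.0, 0.8]
opening: 0.0917
```

```bash
python3 - <<'E'
from h import *
print(toolT()[:3,0],observe()['tool_pos'],observe()['qpos'].round(4))
goto([.4931,-.3687,.023],.1525)
E
```

```text
[ 0.02453642 -0.01077142 -0.99964091] [ 0.49113234 -0.36324251  0.13360482] [-0.7671  0.565   1.4307  0.0103  1.1207 -0.9322]
shift mm [110.7  -1.4   4.1]
spin 0.008 q6 -0.932
```

>>> send_rows(
  motion=[
    {"hand": 1, "slide": [0, -35, -35], "spin": 0},
    {"hand": 1, "slide": [0, -35, -35], "spin": 0},
    {"hand": 1, "slide": [0, 0, 0], "spin": 0},
    {"hand": 1, "slide": [0, 0, 0], "spin": 0},
    {"hand": 1, "slide": [0, 35, 35], "spin": 0},
    {"hand": 1, "slide": [0, 35, 35], "spin": 0},
    {"hand": 1, "slide": [0, 0, 0], "spin": 0},
    {"hand": 1, "slide": [0, 0, 0], "spin": 0},
  ],
)

```text
time: 10.7
tool_pos: [0.4936, -0.3655, 0.1474]
tool_rot: [0.848, 1.526, -0.562]
contact_force: [-0.9, -0.3, 0.2]
opening: 0.0918
```

```bash
python3 - <<'E'
from h import *
print(toolT()[:3,0],observe()['tool_pos'],observe()['qpos'].round(4))
goto([.4931,-.3687,.023],.1525)
E
```

```text
[ 0.03755971 -0.02364214 -0.99901467] [ 0.49362414 -0.36547827  0.14736672] [-0.7668  0.5472  1.4218  0.01    1.1291 -0.9315]
shift mm [124.3  -5.2  -0.6]
spin 0.009 q6 -0.932
```

>>> send_rows(
  motion=[
    {"hand": 1, "slide": [-50, 0, 0], "spin": 0},
    {"hand": 1, "slide": [-50, 0, 0], "spin": 0},
    {"hand": 1, "slide": [-50, 0, 0], "spin": 0},
    {"hand": 1, "slide": [-40, 0, 0], "spin": 0},
    {"hand": 1, "slide": [0, -35, -35], "spin": 0},
    {"hand": 1, "slide": [0, -35, -35], "spin": 0},
    {"hand": 1, "slide": [0, 35, 35], "spin": 0},
    {"hand": 1, "slide": [0, 35, 35], "spin": 0},
  ],
)

```text
time: 11.5
tool_pos: [0.4697, -0.3455, 0.3487]
tool_rot: [0.861, 1.533, -0.549]
contact_force: [0.7, -1.0, 0.9]
opening: 0.0916
```

>>> send_rows(
  motion=[
    {"hand": 1, "slide": [0, -35, -35], "spin": 0},
    {"hand": 1, "slide": [0, -35, -35], "spin": 0},
    {"hand": 1, "slide": [0, 35, 35], "spin": 0},
    {"hand": 1, "slide": [0, 35, 35], "spin": 0},
    {"hand": 1, "slide": [0, -35, -35], "spin": 0},
    {"hand": 1, "slide": [0, -35, -35], "spin": 0},
    {"hand": 1, "slide": [0, 35, 35], "spin": 0},
    {"hand": 1, "slide": [0, 35, 35], "spin": 0},
  ],
)

```text
time: 12.3
tool_pos: [0.452, -0.3282, 0.2937]
tool_rot: [-2.608, 1.483, 2.264]
contact_force: [1.6, -1.8, 1.7]
opening: 0.0919
```

```bash
python3 - <<'E'
from h import *
print(toolT()[:3,0],observe()['tool_pos'],observe()['qpos'].round(4))
goto([.4931,-.3687,.023],.1525)
E
```

```text
[-0.05594605  0.06736752 -0.99615845] [ 0.45196825 -0.32823588  0.29369456] [-0.7707  0.4182  1.2279  0.0094  1.5827 -0.93  ]
shift mm [264.6  46.2  66.7]
spin 0.008 q6 -0.93
```

>>> send_rows(
  motion=[
    {"hand": 1, "slide": [0, 20, 35], "spin": 0},
    {"hand": 1, "slide": [0, 15, 25], "spin": 0},
    {"hand": 1, "slide": [40, 5, 10], "spin": 0},
    {"hand": 1, "slide": [50, 0, 0], "spin": 0},
    {"hand": 1, "slide": [40, 0, 0], "spin": 0},
    {"hand": 1, "slide": [0, 0, 0], "spin": 0},
    {"hand": 1, "slide": [0, 0, 0], "spin": 0},
  ],
)

```text
time: 13.0
tool_pos: [0.4993, -0.3864, 0.1609]
tool_rot: [-2.628, 1.497, 2.244]
contact_force: [0.4, 0.4, 1.4]
opening: 0.0919
```

```bash
python3 - <<'E'
from h import *
print(toolT()[:3,0],observe()['tool_pos'],observe()['qpos'].round(4))
goto([.4931,-.3687,.023],.1525)
E
```

```text
[-0.04621676  0.05796182 -0.99724843] [ 0.49933664 -0.38636236  0.160933  ] [-0.7841  0.6327  1.2278  0.0086  1.3549 -0.9456]
shift mm [138.9   1.7  -9.5]
spin 0.008 q6 -0.946
```

>>> send_rows(
  motion=[
    {"hand": 1, "slide": [0, -35, -35], "spin": 0},
    {"hand": 1, "slide": [0, -35, -35], "spin": 0},
    {"hand": 1, "slide": [0, 35, 35], "spin": 0},
    {"hand": 1, "slide": [0, 35, 35], "spin": 0},
    {"hand": 1, "slide": [0, 0, 0], "spin": 0},
    {"hand": 1, "slide": [0, 0, 0], "spin": 0},
  ],
)

```text
time: 13.6
tool_pos: [0.4779, -0.3647, 0.1584]
tool_rot: [-2.588, 1.453, 2.284]
contact_force: [0.3, 0.1, 1.0]
opening: 0.0919
```

```bash
python3 - <<'E'
from h import *
print(toolT()[:3,0],observe()['tool_pos'],observe()['qpos'].round(4))
goto([.4931,-.3687,.023],.1525)
E
```

```text
[-0.07661639  0.08860491 -0.99311585] [ 0.47793583 -0.36466705  0.15841673] [-0.7838  0.6053  1.2894  0.0088  1.3641 -0.9457]
shift mm [133.   22.6  19.8]
spin 0.01 q6 -0.946
```

>>> send_rows(
  motion=[
    {"hand": 1, "slide": [0, 0, 0], "spin": 0},
    {"hand": 1, "slide": [50, 0, 0], "spin": 0},
    {"hand": 1, "slide": [0, 0, 0], "spin": 0},
    {"hand": 1, "slide": [-50, 0, 0], "spin": 0},
    {"hand": 1, "slide": [0, 0, 0], "spin": 0},
  ],
)

```text
time: 14.1
tool_pos: [0.4803, -0.3678, 0.1713]
tool_rot: [-2.6, 1.471, 2.272]
contact_force: [-0.1, -0.4, 0.7]
opening: 0.0921
```

```bash
python3 - <<'E'
from h import *
print(toolT()[:3,0],observe()['tool_pos'],observe()['qpos'].round(4))
E
```

```text
[-0.06419997  0.0759939  -0.99503934] [ 0.48034991 -0.36775615  0.17133104] [-0.7845  0.5907  1.277   0.0086  1.3732 -0.9461]
```

>>> send_rows(
  motion=[
    {"hand": 1, "slide": [0, -35, -35], "spin": 0},
    {"hand": 1, "slide": [0, -35, -35], "spin": 0},
    {"hand": 1, "slide": [0, 0, 0], "spin": 0},
    {"hand": 1, "slide": [0, 0, 0], "spin": 0},
  ],
)

```text
time: 14.5
tool_pos: [0.3995, -0.3104, 0.1874]
tool_rot: [-2.603, 1.479, 2.269]
contact_force: [0.5, 0.1, 0.3]
opening: 0.092
```

```bash
python3 - <<'E'
from h import *
print(toolT()[:3,0],observe()['tool_pos'],observe()['qpos'].round(4))
E
```

```text
[-0.05893138  0.07022209 -0.99578911] [ 0.39946402 -0.31044984  0.18741943] [-0.8156  0.395   1.5617  0.0055  1.2766 -0.9766]
```

>>> send_rows(
  motion=[
    {"hand": 1, "slide": [50, 0, 0], "spin": 0},
    {"hand": 1, "slide": [0, 0, 0], "spin": 0},
    {"hand": 1, "slide": [-50, 0, 0], "spin": 0},
    {"hand": 1, "slide": [0, 0, 0], "spin": 0},
    {"hand": 1, "slide": [50, 0, 0], "spin": 0},
    {"hand": 1, "slide": [0, 0, 0], "spin": 0},
    {"hand": 1, "slide": [-50, 0, 0], "spin": 0},
    {"hand": 1, "slide": [0, 0, 0], "spin": 0},
  ],
)

```text
time: 15.3
tool_pos: [0.4104, -0.3215, 0.2097]
tool_rot: [-2.636, 1.511, 2.236]
contact_force: [1.0, -1.1, 0.5]
opening: 0.0919
```

>>> send_rows(
  motion=[
    {"hand": 1, "slide": [50, 0, 0], "spin": 0},
    {"hand": 1, "slide": [0, 0, 0], "spin": 0},
    {"hand": 1, "slide": [-50, 0, 0], "spin": 0},
    {"hand": 1, "slide": [0, 0, 0], "spin": 0},
    {"hand": 1, "slide": [0, 35, 35], "spin": 0},
    {"hand": 1, "slide": [0, 35, 35], "spin": 0},
    {"hand": 1, "slide": [0, 0, 0], "spin": 0},
  ],
)

```text
time: 16.0
tool_pos: [0.494, -0.3829, 0.2283]
tool_rot: [-2.682, 1.53, 2.19]
contact_force: [-0.4, 0.3, -0.2]
opening: 0.0916
```

```bash
python3 - <<'E'
from h import *
print(toolT()[:3,0],observe()['tool_pos'],observe()['qpos'].round(4))
goto([.4931,-.3687,.023],.1525)
E
```

```text
[-0.02341907  0.0328919  -0.9991845 ] [ 0.49396738 -0.38292641  0.22828397] [-0.7854  0.5527  1.1815  0.0067  1.4472 -0.9459]
shift mm [205.6   5.1  -6.7]
spin 0.007 q6 -0.946
```

>>> send_rows(
  motion=[
    {"hand": 1, "slide": [50, 0, 0], "spin": 0},
    {"hand": 1, "slide": [0, 0, 0], "spin": 0},
    {"hand": 1, "slide": [-50, 0, 0], "spin": 0},
    {"hand": 1, "slide": [0, 0, 0], "spin": 0},
    {"hand": 1, "slide": [50, 0, 0], "spin": 0},
    {"hand": 1, "slide": [0, 0, 0], "spin": 0},
    {"hand": 1, "slide": [50, 0, 0], "spin": 0},
    {"hand": 1, "slide": [0, 0, 0], "spin": 0},
  ],
)

```text
time: 16.8
tool_pos: [0.4992, -0.3872, 0.162]
tool_rot: [2.917, 1.562, 1.506]
contact_force: [-0.6, 0.9, -1.6]
opening: 0.0916
```

```bash
python3 - <<'E'
from h import *
print(toolT()[:3,0],observe()['tool_pos'],observe()['qpos'].round(4))
goto([.4931,-.3687,.023],.1525)
E
```

```text
[ 5.65557820e-04  8.74056765e-03 -9.99961641e-01] [ 0.4992447  -0.3872223   0.16204034] [-0.7843  0.5925  1.296   0.0069  1.259  -0.9467]
shift mm [139.2  -3.4 -18.1]
spin 0.008 q6 -0.947
```

>>> send_rows(
  motion=[
    {"hand": 1, "slide": [30, -3, -12], "spin": 0.008},
    {"hand": 1, "slide": [35, 0, -6], "spin": 0},
    {"hand": 1, "slide": [30, 0, 0], "spin": 0},
    {"hand": 1, "slide": [15, 0, 0], "spin": 0},
  ],
)

```text
time: 17.2
tool_pos: [0.5037, -0.3787, 0.0737]
tool_rot: [0.893, 1.544, -0.526]
contact_force: [-0.1, 0.8, 0.6]
opening: 0.0917
```

```bash
python3 - <<'E'
from h import *
print(toolT()[:3,0],observe()['tool_pos'])
goto([.4931,-.3687,.023],.1525)
E
```

```text
[ 0.02353229 -0.01364887 -0.9996299 ] [ 0.50368281 -0.37870419  0.07373979]
shift mm [ 50.3 -10.  -12.4]
spin -0.0 q6 -0.925
```

>>> send_rows(
  motion=[
    {"hand": 1, "slide": [5, -8, -10], "spin": 0},
    {"hand": 1, "slide": [8, 0, 0], "spin": 0},
    {"hand": 1, "slide": [5, 0, 0], "spin": 0},
    {"hand": 1, "slide": [0, 0, 0], "spin": 0},
  ],
)

```text
time: 17.6
tool_pos: [0.5002, -0.3759, 0.0649]
tool_rot: [0.809, 1.53, -0.61]
contact_force: [0.3, 0.1, 0.5]
opening: 0.0915
```

```bash
python3 - <<'E'
from h import *
print(toolT()[:3,0],observe()['tool_pos'])
goto([.4931,-.3687,.023],.1525)
E
```

```text
[ 0.03375399 -0.02357152 -0.99915217] [ 0.50020324 -0.37593379  0.06488202]
shift mm [41.4 -7.2 -9.4]
spin -0.0 q6 -0.926
```

>>> send_rows(
  motion=[
    {"hand": 1, "slide": [20, -9, -11], "spin": 0},
    {"hand": 1, "slide": [20, 0, 0], "spin": 0},
    {"hand": 1, "slide": [0, 0, 0], "spin": 0},
  ],
)

```text
time: 17.9
tool_pos: [0.4941, -0.3707, 0.0279]
tool_rot: [0.781, 1.521, -0.638]
contact_force: [0.4, 0.3, 0.1]
opening: 0.0917
```

```bash
python3 - <<'E'
from h import *
print(toolT()[:3,0],observe()['tool_pos'])
goto([.4931,-.3687,.023],.1525)
E
```

```text
[ 0.04017878 -0.02980087 -0.998748  ] [ 0.4941166  -0.37070348  0.02792197]
shift mm [ 4.8 -0.9 -2.3]
spin -0.0 q6 -0.928
```

>>> send_rows(
  motion=[
    {"hand": -1, "slide": [6, 0, -2], "spin": 0},
    {"hand": -1, "slide": [0, 0, 0], "spin": 0},
    {"hand": -1, "slide": [0, 0, 0], "spin": 0},
    {"hand": -1, "slide": [0, 0, 0], "spin": 0},
    {"hand": -1, "slide": [0, 0, 0], "spin": 0},
    {"hand": -1, "slide": [0, 0, 0], "spin": 0},
  ],
  grip_force=20,
)

```text
time: 18.5
tool_pos: [0.4961, -0.3709, 0.0255]
tool_rot: [0.766, 1.516, -0.653]
contact_force: [0.7, 0.6, -1.8]
opening: 0.0488
```

>>> send_rows(
  motion=[
    {"hand": -1, "slide": [0, 0, 0], "spin": 0},
    {"hand": -1, "slide": [0, 0, 0], "spin": 0},
  ],
)

```text
time: 18.7
tool_pos: [0.496, -0.3707, 0.0254]
tool_rot: [0.768, 1.516, -0.651]
contact_force: [-0.8, -0.3, -1.6]
opening: 0.0322
```

```bash
python3 - <<'E'
from h import *
print(toolT()[:3,0],observe()['tool_pos'],observe()['opening'])
p=shot('wrist','w2')
E
```

```text
[ 0.04356116 -0.03319305 -0.9984992 ] [ 0.49601899 -0.37072188  0.02539115] 0.03217381870697854
```

View pics/w2.png

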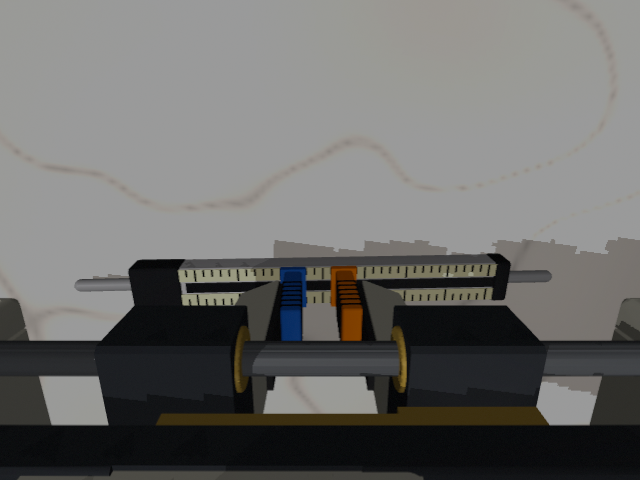

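>>> send_rows(
  motion=[
    {"hand": -1, "slide": [0, 0, 0], "spin": 0},
    {"hand": -1, "slide": [0, 0, 0], "spin": 0},
    {"hand": -1, "slide": [-20, 0, 0], "spin": 0},
    {"hand": -1, "slide": [-40, 0, 0], "spin": 0},
    {"hand": -1, "slide": [-45, 0, 0], "spin": 0},
    {"hand": -1, "slide": [-50, 0, 0], "spin": 0},
    {"hand": -1, "slide": [-45, 0, 0], "spin": 0},
  ],
)

```text
time: 19.45
tool_pos: [0.4843, -0.3611, 0.2226]
tool_rot: [0.839, 1.535, -0.58]
contact_force: [0.4, 0.1, -2.5]
opening: 0.0235
```

```bash
python3 - <<'E'
from h import *
print(toolT()[:3,0],observe()['tool_pos'],observe()['opening'],observe()['qpos'].round(4))
p=shot('wrist','w3')
goto([.61,-.025,.25],.693)
E
```

```text
[ 0.03007991 -0.01971282 -0.99935309] [ 0.48427971 -0.36112396  0.22255355] 0.02347574892648315 [-0.7712  0.4704  1.3356  0.0071  1.3003 -0.9243]
shift mm [ -23.6  173.8 -315. ]
spin -0.541 q6 -0.924
```

View pics/w3.png

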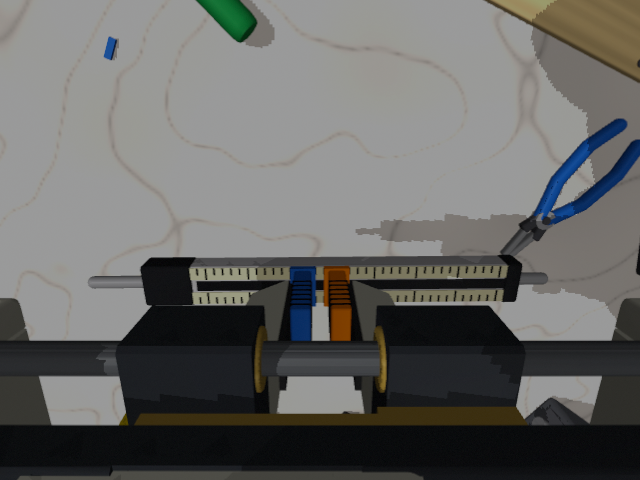

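>>> send_rows(
  motion=[
    {"hand": -1, "slide": [-5, 12, -22], "spin": 0},
    {"hand": -1, "slide": [-5, 24, -43], "spin": 0},
    {"hand": -1, "slide": [-5, 24, -43], "spin": 0},
    {"hand": -1, "slide": [-5, 24, -43], "spin": 0},
    {"hand": -1, "slide": [-5, 24, -43], "spin": 0},
    {"hand": -1, "slide": [0, 24, -43], "spin": 0},
    {"hand": -1, "slide": [0, 24, -43], "spin": 0},
    {"hand": -1, "slide": [0, 12, -20], "spin": 0},
  ],
)

```text
time: 20.3
tool_pos: [0.6101, -0.0371, 0.2541]
tool_rot: [0.802, 1.511, -0.627]
contact_force: [-0.4, -0.9, -1.7]
opening: 0.0241
```

```bash
python3 - <<'E'
from h import *
print(toolT()[:3,0],observe()['tool_pos'],observe()['opening'],observe()['qpos'].round(4))
goto([.61,-.025,.25],.693)
E
```

```text
[ 0.04811773 -0.03482975 -0.99823423] [ 0.61007475 -0.03709232  0.25413091] 0.024054833326070012 [-0.1724  0.4559  1.2731 -0.0267  1.3592 -0.31  ]
shift mm [  3.7   1.5 -12.1]
spin -0.55 q6 -0.31
```

>>> send_rows(
  motion=[
    {"hand": -1, "slide": [-8, 0, 0], "spin": -0.14},
    {"hand": -1, "slide": [-8, 0, 0], "spin": -0.14},
    {"hand": -1, "slide": [-8, 0, 0], "spin": -0.14},
    {"hand": -1, "slide": [0, 0, 0], "spin": -0.12},
    {"hand": -1, "slide": [0, 0, 0], "spin": 0},
  ],
)

```text
time: 20.8
tool_pos: [0.6096, -0.029, 0.2755]
tool_rot: [0.246, 1.516, -0.613]
contact_force: [-0.3, 0.0, -1.5]
opening: 0.0234
```

```bash
python3 - <<'E'
from h import *
print(toolT()[:3,0],observe()['tool_pos'],observe()['opening'],observe()['qpos'].round(4))
goto([.61,-.025,.25],.693)
p=shot('wrist','w4');q=shot('top','t4')
E
```

```text
[ 0.04508885 -0.03174675 -0.99847841] [ 0.60957191 -0.02902531  0.2754822 ] 0.023384094737578374 [-0.1604  0.4455  1.2319 -0.0244  1.4146 -0.8687]
shift mm [25.3  2.6 -4.1]
spin 0.019 q6 -0.869
```

View pics/w4.png

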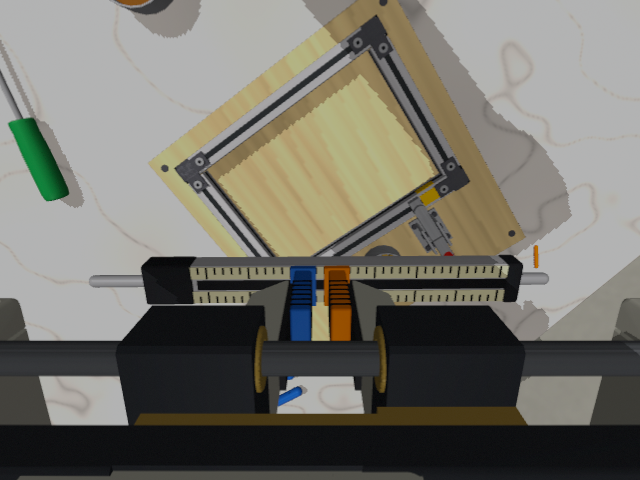

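```bash
python3 - <<'E'
import cv2
im=cv2.imread('pics/w4.png')[0:270,140:500]
cv2.imwrite('pics/w4z.png',cv2.convertScaleAbs(cv2.resize(im,(800,600),interpolation=cv2.INTER_CUBIC),alpha=1.5))
E
```

```text
(no output)
```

View pics/w4z.png

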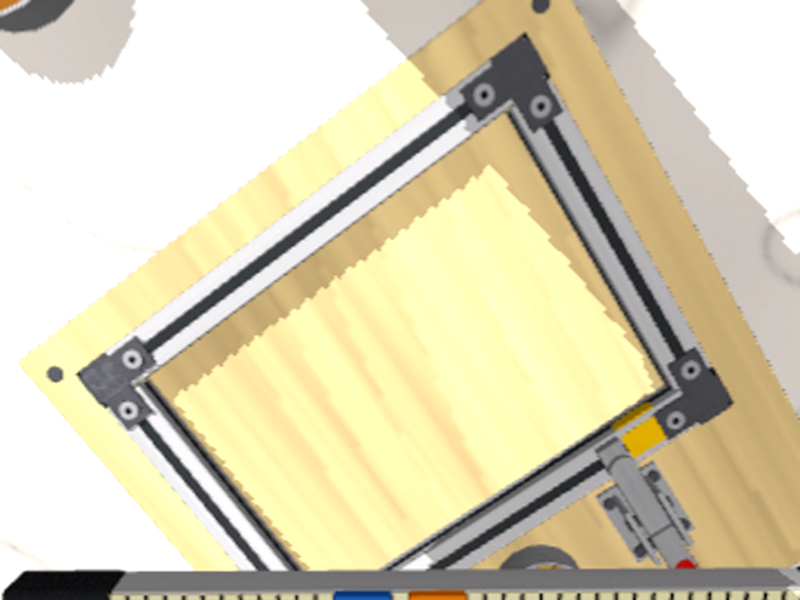

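```bash
python3 - <<'E'
from h import *
p=shot('wrist')
f=lambda x,y:(140+x/2.2222,y/2.2222)
P={n:atz(p,f(*uv),.0295) for n,uv in dict(l2=(508,108),l1=(140,382),c1=(676,386)).items()}
P['l2o']=atz(p,f(530,35),.0295);P['l1o']=atz(p,f(80,375),.0295);P['c1o']=atz(p,f(732,402),.0295)
for n in P: print(n,P[n].round(4))
print((P['c1']+P['l1'])/2, np.linalg.norm(P['c1']-P['l1']),np.linalg.norm(P['l2']-P['l1']),np.linalg.norm(P['l2']-P['c1']),np.arctan2(*(P['c1']-P['l1'])[[1,0]]))
# board edge lines with top camera: compare
E
```

```text
l2 [0.5654 0.0963 0.0295]
l1 [ 0.5141 -0.0989  0.0295]
c1 [0.7056 0.0612 0.0295]
l2o [0.5538 0.1219 0.0295]
l1o [ 0.4912 -0.1141  0.0295]
c1o [0.7314 0.0731 0.0295]
[ 0.60987973 -0.01886818  0.0295    ] 0.24961673996699055 0.20182392847104208 0.14458107804087042 0.6964916383528951
```

```bash
python3 - <<'E'
from h import *
p=shot('wrist')
T=toolT();Ti=np.linalg.inv(T)
for uv in [(94,281),(125,280),(530,279),(545,279),(300,261),(330,261),(300,300)]:
    X=dep(p,uv,2); 
    if X is not None: print(uv,X.round(4),((Ti[:3,:3]@X+Ti[:3,3])*1000).round(1))
E
```

```text
(94, 281) [ 0.5242 -0.0986  0.2589] [  15.  -110.1   -3.6]
(125, 280) [ 0.5354 -0.0886  0.2588] [ 15.3 -95.1  -4. ]
(530, 279) [0.6856 0.0394 0.2598] [ 16.9 102.2  -3.8]
(545, 279) [0.6912 0.0442 0.2599] [ 17.  109.6  -3.7]
(300, 261) [ 0.5944 -0.0269  0.2565] [ 18.3 -10.1 -12.7]
(330, 261) [ 0.6054 -0.0174  0.2568] [ 18.1   4.4 -12.8]
(300, 300) [ 0.5958 -0.0265  0.2924] [-17.5  -8.4 -10.1]
```

>>> send_rows(
  motion=[
    {"hand": -1, "slide": [0, -36, -30], "spin": 0},
    {"hand": -1, "slide": [0, -36, -30], "spin": 0},
    {"hand": -1, "slide": [0, 36, 30], "spin": 0},
    {"hand": -1, "slide": [0, 36, 30], "spin": 0},
    {"hand": -1, "slide": [0, 0, 0], "spin": 0},
  ],
)

```text
time: 21.5
tool_pos: [0.5817, -0.0258, 0.2546]
tool_rot: [-1.096, 1.546, -1.97]
contact_force: [-0.1, 0.6, -2.3]
opening: 0.024
```

```bash
cat >> h.py <<'E'
def noses(): # rule mid/ends in world when gripped
    T=toolT(); return [T[:3,:3]@np.array(v)/1000+T[:3,3] for v in ([18.3,-110,-3.7],[19.7,110,-3.7])]
def rgoto(mid,znose,yaw):
    a,b=noses(); m=(a+b)/2; print('nose z',a[2].round(4),b[2].round(4),'tilt',toolT()[:3,0][:2].round(4),'yaw',jaw().round(3),'open',observe()['opening'].round(4),'F',observe()['contact_force'].round(1))
    T=toolT(); goto(T[:3,3]+np.r_[mid,znose]-m,yaw)
E
python3 - <<'E'
from h import *
rgoto([.6105,-.020],.020,.694)
print(observe()['qpos'].round(4))
E
```

```text
Traceback (most recent call last):
  File "h.py", line 37, in rgoto
    a,b=noses(); m=(a+b)/2; print('nose z',a[2].round(4),b[2].round(4),'tilt',toolT()[:3,0][:2].round(4),'yaw',jaw().round(3),'open',observe()['opening'].round(4),'F',observe()['contact_force'].round(1))
                                                                                                                                     ^^^^^^^^^^^^^^^^^^^^^^^^^^
AttributeError: 'float' object has no attribute 'round'
```

```bash
sed -i "s/observe()\['opening'\].round(4)/round(observe()['opening'],4)/" h.py
python3 - <<'E'
from h import *
rgoto([.6105,-.020],.020,.694)
print(observe()['qpos'].round(4))
E
```

```text
nose z 0.2386 0.2325 tilt [-0.0095 -0.0224] yaw 0.696 open 0.024 F [-0.1  0.6 -2.3]
shift mm [215.1  30.9  15.2]
spin 0.002 q6 -0.855
[-0.1628  0.4354  1.3034 -0.024   1.4086 -0.8552]
```

>>> send_rows(
  motion=[
    {"hand": -1, "slide": [40, 12, 6], "spin": 0},
    {"hand": -1, "slide": [45, 12, 6], "spin": 0},
    {"hand": -1, "slide": [40, 7, 3], "spin": 0},
    {"hand": -1, "slide": [35, 0, 0], "spin": 0},
    {"hand": -1, "slide": [0, 0, 0], "spin": 0},
  ],
)

```text
time: 22.0
tool_pos: [0.6167, -0.0218, 0.0913]
tool_rot: [-0.808, 1.547, -1.692]
contact_force: [-1.6, 0.0, -2.5]
opening: 0.0239
```

```bash
python3 - <<'E'
from h import *
rgoto([.6105,-.020],.020,.694)
p=shot('wrist','w5'); shot('scene','s5')
E
```

```text
nose z 0.0749 0.0697 tilt [-0.0029 -0.0237] yaw 0.687 open 0.0239 F [-1.6  0.  -2.5]
shift mm [52.3 -2.4 -2.8]
spin -0.007 q6 -0.822
```

View pics/w5.png

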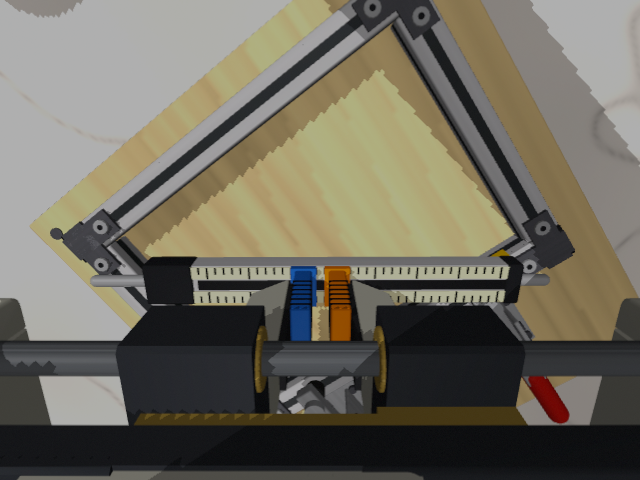

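```bash
python3 - <<'E'
import cv2,numpy as np
im=cv2.imread('pics/w5.png')
a=im[200:300,60:190];b=im[200:300,470:600]
o=np.vstack([cv2.resize(a,(390,300),interpolation=cv2.INTER_CUBIC),cv2.resize(b,(390,300),interpolation=cv2.INTER_CUBIC)])
cv2.imwrite('pics/w5z.png',cv2.convertScaleAbs(o,alpha=1.7))
E
```

```text
(no output)
```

View pics/w5z.png

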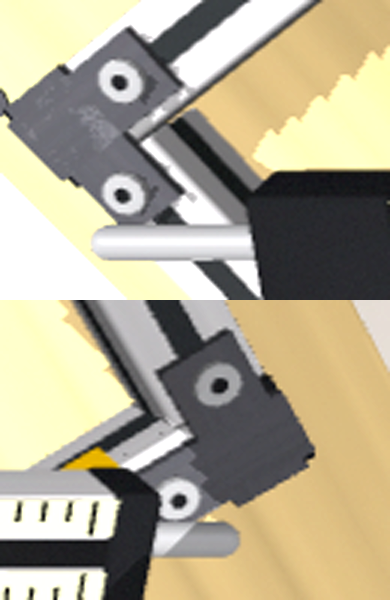

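```bash
python3 - <<'E'
from h import *
p=shot('wrist')
a=atz(p,(105,246.5),.0295);b=atz(p,(532.5,243),.0295)
print(a,b,(a+b)/2,np.linalg.norm(a-b),np.arctan2(*(b-a)[[1,0]]))
rgoto(((a+b)/2)[:2],.02,np.arctan2(*(b-a)[[1,0]]))
n=noses(); print(n,np.linalg.norm(a-n[0]))
E
```

```text
[ 0.51596224 -0.10679611  0.0295    ] [0.71616293 0.06196594 0.0295    ] [ 0.61606258 -0.02241508  0.0295    ] 0.261841447675093 0.7003953248465237
nose z 0.0809 0.0776 tilt [ 0.0097 -0.0255] yaw 0.688 open 0.0236 F [ 0.6  0.1 -2.8]
shift mm [59.2 -3.2 -1.4]
spin -0.012 q6 -0.822
[array([ 0.53385233, -0.0898272 ,  0.0808706 ]), array([0.70381567, 0.0498276 , 0.07755994])] 0.056981903421870206
```

```bash
python3 - <<'E'
from h import *
print(observe()['tool_pos'],observe()['qvel'].round(3))
p=shot('wrist','w6')
im=p['pixels']
a=im[200:300,60:190];b=im[200:300,470:600]
o=np.vstack([cv2.resize(a,(390,300),interpolation=cv2.INTER_CUBIC),cv2.resize(b,(390,300),interpolation=cv2.INTER_CUBIC)])
cv2.imwrite('pics/w6z.png',cv2.convertScaleAbs(o,alpha=1.7))
np.save('w6W.npy',p['W']); print(observe()['tool_pos'])
E
```

```text
[ 0.62099828 -0.02237174  0.09830401] [-0.    -0.027 -0.018  0.001 -0.005 -0.004]
[ 0.62143069 -0.02245511  0.09904696]
```

View pics/w6z.png

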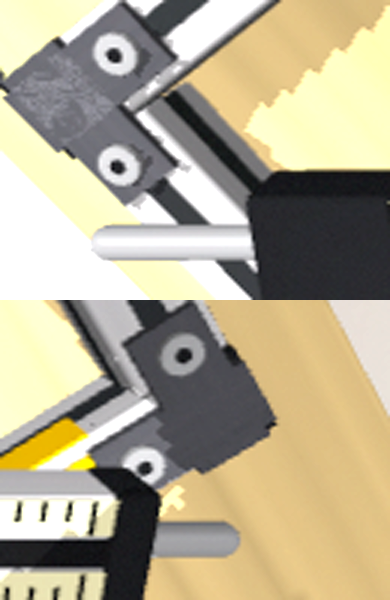

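```bash
python3 - <<'E'
from h import *
p=shot('wrist')
a=atz(p,(101.7,236.7),.0295);b=atz(p,(521.7,234),.0295)
print(a,b,(a+b)/2,np.linalg.norm(a-b),np.arctan2(*(b-a)[[1,0]]))
rgoto(((a+b)/2)[:2],.02,np.arctan2(*(b-a)[[1,0]]))
E
```

```text
[ 0.51255596 -0.10390493  0.0295    ] [0.71009502 0.06162265 0.0295    ] [ 0.61132549 -0.02114114  0.0295    ] 0.257722832551442 0.6974558434705945
nose z 0.0816 0.0786 tilt [ 0.0118 -0.0258] yaw 0.688 open 0.0236 F [ 0.5  0.1 -2.6]
shift mm [60.  -6.5 -5.9]
spin -0.009 q6 -0.823
```

>>> send_rows(
  motion=[
    {"hand": -1, "slide": [12, -7, -6], "spin": -0.007},
    {"hand": -1, "slide": [20, 0, 0], "spin": 0},
    {"hand": -1, "slide": [0, 0, 0], "spin": 0},
  ],
)

```text
time: 22.55
tool_pos: [0.6163, -0.0236, 0.0742]
tool_rot: [0.035, 1.533, -0.841]
contact_force: [-0.3, 0.5, -2.6]
opening: 0.0239
```

```bash
python3 - <<'E'
from h import *
rgoto([.611,-.0207],.018,.696); print(observe()['qvel'].round(3))
E
```

```text
nose z 0.0556 0.0545 tilt [ 0.0249 -0.0278] yaw 0.695 open 0.0239 F [-0.3  0.5 -2.6]
shift mm [36.9 -2.3 -4.1]
spin -0.001 q6 -0.83
[ 0.001 -0.072 -0.044  0.001  0.039 -0.   ]
```

>>> send_rows(
  motion=[
    {"hand": -1, "slide": [15, -3, -5], "spin": 0},
    {"hand": -1, "slide": [15, 0, 0], "spin": 0},
    {"hand": -1, "slide": [0, 0, 0], "spin": 0},
  ],
)

```text
time: 22.85
tool_pos: [0.6153, -0.0232, 0.0496]
tool_rot: [0.18, 1.525, -0.696]
contact_force: [-0.7, 0.5, -2.3]
opening: 0.0236
```

```bash
python3 - <<'E'
from h import *
rgoto([.611,-.0207],.018,.696); print(observe()['qvel'].round(3))
p=shot('wrist','w7'); q=shot('scene','s7')
E
```

```text
nose z 0.0302 0.0306 tilt [ 0.0352 -0.0294] yaw 0.695 open 0.0236 F [-0.7  0.5 -2.3]
shift mm [12.3 -2.  -2.4]
spin -0.001 q6 -0.827
[ 0.003 -0.039 -0.024  0.002  0.031  0.002]
```

View pics/w7.png

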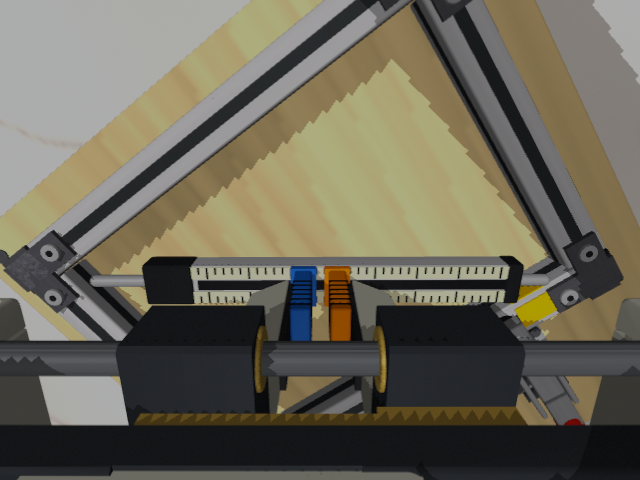

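>>> send_rows(
  motion=[
    {"hand": -1, "slide": [5, -3, -6], "spin": 0},
    {"hand": -1, "slide": [8, 0, -1], "spin": 0},
    {"hand": -1, "slide": [0, 0, 0], "spin": 0},
  ],
)

```text
time: 23.25
tool_pos: [0.6108, -0.0201, 0.0386]
tool_rot: [0.239, 1.52, -0.637]
contact_force: [-0.3, 0.5, -2.3]
opening: 0.0234
```

```bash
python3 - <<'E'
from h import *
rgoto([.611,-.0207],.018,.696); print(observe()['qvel'].round(3))
p=shot('wrist','w8'); 
E
```

```text
nose z 0.0188 0.0201 tilt [ 0.0408 -0.0302] yaw 0.695 open 0.0234 F [-0.3  0.5 -2.3]
shift mm [ 1.6 -0.5  3.3]
spin -0.001 q6 -0.821
[ 0.003 -0.019 -0.003  0.001  0.01   0.   ]
```

View pics/w8.png

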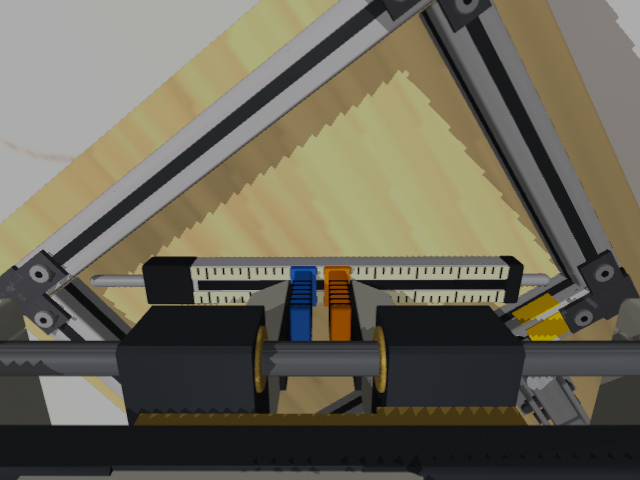

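>>> send_rows(
  motion=[
    {"hand": -0.4, "slide": [2, 0, 0], "spin": 0},
    {"hand": -0.3, "slide": [0, 0, 0], "spin": 0},
    {"hand": -0.2, "slide": [0, 0, 0], "spin": 0},
    {"hand": -0.1, "slide": [0, 0, 0], "spin": 0},
    {"hand": 0, "slide": [0, 0, 0], "spin": 0},
    {"hand": 0.1, "slide": [0, 0, 0], "spin": 0},
    {"hand": 0.2, "slide": [0, 0, 0], "spin": 0},
  ],
)

```text
time: 24.0
tool_pos: [0.6121, -0.0206, 0.0378]
tool_rot: [0.256, 1.518, -0.62]
contact_force: [0.0, 0.2, 1.2]
opening: 0.0531
```

>>> send_rows(
  motion=[
    {"hand": 0.4, "slide": [0, 0, 0], "spin": 0},
    {"hand": 0.6, "slide": [0, 0, 0], "spin": 0},
    {"hand": 0.8, "slide": [0, 0, 0], "spin": 0},
    {"hand": 0.8, "slide": [0, 0, 0], "spin": 0},
  ],
)

```text
time: 24.4
tool_pos: [0.6129, -0.0205, 0.0388]
tool_rot: [0.28, 1.516, -0.597]
contact_force: [0.1, 0.1, -0.1]
opening: 0.0805
```

```bash
python3 - <<'E'
from h import *
rgoto([.611,-.0207],.018,.696); print(observe()['qvel'].round(3))
p=shot('wrist','w9'); 
E
```

```text
nose z 0.0186 0.0206 tilt [ 0.0455 -0.0309] yaw 0.695 open 0.0805 F [ 0.1  0.1 -0.1]
shift mm [ 1.7 -1.9  1.5]
spin -0.001 q6 -0.821
[ 0.001 -0.002 -0.002 -0.     0.001 -0.001]
```

View pics/w9.png

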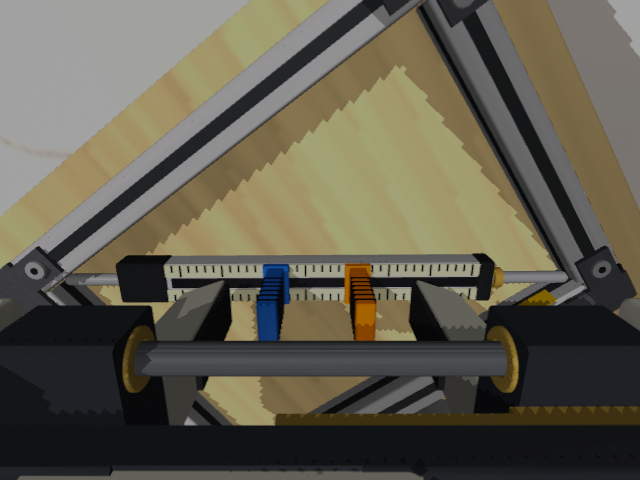

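```bash
cat > meas.py <<'E'
from h import *
def post_spacing(p,verbose=True):
    hsv=cv2.cvtColor(p['pixels'],cv2.COLOR_BGR2HSV); H,S,V=[hsv[...,i].astype(int) for i in range(3)]
    out={}
    W=p['W'];T=W@np.linalg.inv(p['T_tool_cam'])
    pts={}
    for n,m in dict(blue=(H>100)&(H<125)&(S>150)&(V>50),orange=(H>5)&(H<20)&(S>170)&(V>70)).items():
        m=m.astype(np.uint8); k,l,st,c=cv2.connectedComponentsWithStats(m)
        best=None
        for i in range(1,k):
            x,y,w,h,a=st[i]
            if 200<x+w/2<440 and 240<y+h/2<330 and a>200 and (best is None or a>st[best][4]): best=i
        m=(l==best); ys,xs=np.nonzero(m)
        P=[];px=[]
        for x,y in zip(xs,ys):
            d=p['range_z'][y,x]
            if d>0:
                r,o=ray(p,(x,y)); P.append(o+r*d); px.append((x,y))
        pts[n]=(np.array(P),np.array(px),m)
    return pts,T
E
python3 - <<'E'
from meas import *
p=shot('wrist','w9b')
pts,T=post_spacing(p)
Ti=np.linalg.inv(T)
for n,(P,px,m) in pts.items():
    L=(P@Ti[:3,:3].T+Ti[:3,3])*1000
    print(n,len(P),'z',P[:,2].min(),P[:,2].max())
    for r in range(262,345,4):
        s=px[:,1]==r
        if s.sum(): print(r,px[s,0].min(),px[s,0].max(),L[s].mean(0).round(1),P[s,2].mean().round(4))
E
```

```text
blue 787 z 0.05648669637092438 0.06285179961066203
302 257 276 [-21.  -21.3 -11. ] 0.0588
306 257 276 [-22.6 -21.2 -10.1] 0.0605
310 257 276 [-22.8 -21.2  -8.5] 0.0608
314 257 276 [-22.8 -21.3  -6.7] 0.0609
318 258 276 [-22.8 -21.1  -5. ] 0.061
322 258 277 [-22.6 -21.1  -3.1] 0.0609
326 258 277 [-22.8 -21.1  -1.4] 0.0611
330 258 277 [-22.7 -21.1   0.4] 0.0611
334 259 277 [-22.4 -21.1   2.4] 0.061
338 259 277 [-22.5 -21.2   4.2] 0.0611
orange 827 z 0.008918696291649209 0.06315087420399657
302 355 375 [-21.1  17.1 -11. ] 0.0595
306 355 375 [-22.5  17.  -10.1] 0.061
310 355 375 [-22.5  17.1  -8.3] 0.0611
314 355 375 [-22.5  17.1  -6.6] 0.0611
318 355 375 [-22.4  17.2  -4.8] 0.0612
322 355 375 [-22.1  17.3  -2.8] 0.061
326 355 374 [-22.5  17.1  -1.3] 0.0614
330 355 374 [-22.6  17.1   0.5] 0.0616
334 355 374 [-22.4  17.2   2.4] 0.0616
338 355 373 [-22.3  17.1   4.3] 0.0615
```

```bash
cat >> meas.py <<'E'
def edges(sig,c):
    v=sig[c-4:c+5].mean(); h=v/2
    i=c
    while sig[i]>h: i-=1
    L=i+(h-sig[i])/(sig[i+1]-sig[i]); i=c
    while sig[i]>h: i+=1
    R=i-1+(sig[i-1]-h)/(sig[i-1]-sig[i]); return L,R
def spacing(p):
    pts,T=post_spacing(p); im=p['pixels'].astype(float); im=cv2.GaussianBlur(im,(1,5),0)
    C={}
    zt=np.median(np.r_[pts['blue'][0][:,2],pts['orange'][0][:,2]])
    for n,s in dict(blue=im[...,0]-im[...,2],orange=im[...,2]-im[...,0]).items():
        P,px,m=pts[n]; k=(px[:,1]>=px[:,1].max()-26)&(px[:,1]<=px[:,1].max()-4)
        Z=[]
        for r in sorted(set(px[k,1])):
            c=int(np.median(px[px[:,1]==r,0])); L,R=edges(s[r],c); Z.append((atz(p,(L,r),.0595),atz(p,(R,r),.0595)))
        C[n]=np.array(Z)
    b=C['blue'].mean(1); o=C['orange'].mean(1)
    w=[np.linalg.norm((C[n][:,1]-C[n][:,0])[:,:2],axis=1).mean()*1000 for n in C]
    ax=(o.mean(0)-b.mean(0));ax[2]=0; d=np.linalg.norm(ax)
    # remove lateral mismatch using tool y axis
    y=T[:3,1].copy();y[2]=0;y/=np.linalg.norm(y)
    print('zt',zt.round(4),'spacing',(ax@y*1000).round(2),'dist',(d*1000).round(2),'widths',np.round(w,2),'yaw',np.arctan2(ax[1],ax[0]).round(4),'mid',((o.mean(0)+b.mean(0))/2)[:2].round(4))
    return ax@y*1000
E
python3 - <<'E'
from meas import *
for i in range(2):
    p=shot('wrist'); spacing(p)
    np.save('z.npy',p['range_z'])
print(observe()['tool_pos'],observe()['qvel'].round(3))
E
```

```text
zt 0.061 spacing 38.87 dist 38.87 widths [7.84 8.23] yaw 0.6847 mid [ 0.61   -0.0206]
zt 0.0611 spacing 38.88 dist 38.88 widths [7.84 8.23] yaw 0.6847 mid [ 0.61   -0.0205]
[ 0.61282678 -0.02055091  0.03864165] [-0.001  0.001 -0.     0.001  0.001  0.001]
```

```bash
python3 - <<'E'
import cv2,numpy as np
im=cv2.imread('pics/w9b.png')
a=im[230:310,20:150];b=im[230:310,490:620]
o=np.vstack([cv2.resize(a,(480,295),interpolation=cv2.INTER_CUBIC),cv2.resize(b,(480,295),interpolation=cv2.INTER_CUBIC)])
cv2.imwrite('pics/w9z.png',cv2.convertScaleAbs(o,alpha=2))
E
```

```text
(no output)
```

View pics/w9z.png

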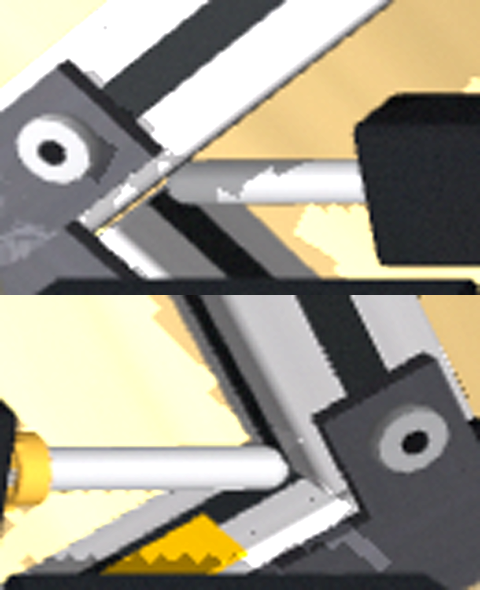

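>>> send_rows(
  motion=[
    {"hand": -1, "slide": [0, 0, 0], "spin": 0},
    {"hand": -1, "slide": [0, 0, 0], "spin": 0},
    {"hand": -1, "slide": [0, 0, 0], "spin": 0},
    {"hand": -1, "slide": [0, 0, 0], "spin": 0},
    {"hand": -1, "slide": [0, 0, 0], "spin": 0},
    {"hand": -1, "slide": [0, 0, 0], "spin": 0},
    {"hand": -1, "slide": [0, 0, 0], "spin": 0},
    {"hand": -1, "slide": [0, 0, 0], "spin": 0},
  ],
  grip_force=20,
)

```text
time: 25.4
tool_pos: [0.6117, -0.0206, 0.0376]
tool_rot: [0.251, 1.518, -0.625]
contact_force: [0.6, -0.2, -2.0]
opening: 0.0235
```

>>> send_rows(
  motion=[
    {"hand": -1, "slide": [0, 0, 0], "spin": 0},
    {"hand": -1, "slide": [-15, 0, 0], "spin": 0},
    {"hand": -1, "slide": [-40, 0, 0], "spin": 0},
    {"hand": -1, "slide": [-45, 0, 0], "spin": 0},
    {"hand": -1, "slide": [-45, 0, 0], "spin": 0},
  ],
)

```text
time: 25.9
tool_pos: [0.6016, -0.0154, 0.1818]
tool_rot: [0.075, 1.532, -0.802]
contact_force: [0.5, -0.2, -1.5]
opening: 0.0237
```

```bash
python3 - <<'E'
from h import *
rgoto([.611,-.0207],.018,1.942); print(observe()['qvel'].round(3),observe()['tool_pos'])
p=shot('wrist','w10'); 
E
```

```text
nose z 0.163 0.1623 tilt [ 0.0272 -0.0281] yaw 0.694 open 0.0237 F [ 0.5 -0.2 -1.5]
shift mm [145.1   3.4   7.4]
spin -1.248 q6 -0.825
[ 0.018 -0.469 -0.578  0.012  1.046 -0.011] [ 0.6015588  -0.01540103  0.18178779]
```

View pics/w10.png

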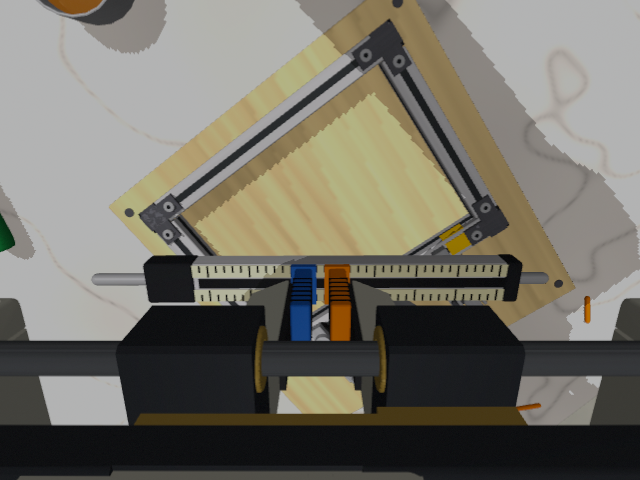

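>>> send_rows(
  motion=[
    {"hand": -1, "slide": [-15, 0, 0], "spin": -0.145},
    {"hand": -1, "slide": [-10, 0, 0], "spin": -0.145},
    {"hand": -1, "slide": [-10, 0, 0], "spin": -0.145},
    {"hand": -1, "slide": [-10, 0, 0], "spin": -0.145},
    {"hand": -1, "slide": [-10, 0, 0], "spin": -0.145},
    {"hand": -1, "slide": [-10, 0, 0], "spin": -0.145},
    {"hand": -1, "slide": [-10, 0, 0], "spin": -0.145},
    {"hand": -1, "slide": [0, 0, 0], "spin": -0.145},
  ],
)

```text
time: 26.75
tool_pos: [0.602, -0.0125, 0.2833]
tool_rot: [-0.813, 1.503, -0.491]
contact_force: [0.3, 0.1, -1.7]
opening: 0.0235
```

```bash
python3 - <<'E'
from h import *
rgoto([.611,-.0207],.018,1.942); print(observe()['qvel'].round(3),observe()['tool_pos']);T=toolT(); print('-x in tool',T[:3,:3].T@[-50,0,0])
E
```

```text
nose z 0.2703 0.258 tilt [ 0.0599 -0.0321] yaw 1.891 open 0.0235 F [ 0.3  0.1 -1.7]
shift mm [246.4   2.4  -2.7]
spin -0.051 q6 -2.024
[ 0.000e+00 -6.000e-03  1.500e-02 -2.000e-03  1.000e-03 -1.488e+00] [ 0.60195407 -0.01247441  0.28325704]
-x in tool [ -2.99441916  15.72398613 -47.36865751]
```

>>> send_rows(
  motion=[
    {"hand": -1, "slide": [0, 16, -47], "spin": -0.05},
    {"hand": -1, "slide": [0, 16, -47], "spin": 0},
    {"hand": -1, "slide": [0, -16, 47], "spin": 0},
    {"hand": -1, "slide": [0, -16, 47], "spin": 0},
    {"hand": -1, "slide": [0, 0, 0], "spin": 0},
  ],
)

```text
time: 27.25
tool_pos: [0.569, -0.0046, 0.2652]
tool_rot: [-1.758, 1.546, -1.379]
contact_force: [0.2, -0.6, -2.2]
opening: 0.0236
```

```bash
python3 - <<'E'
from h import *
rgoto([.611,-.0207],.018,1.942); print(observe()['qvel'].round(3),observe()['tool_pos'])
E
```

```text
nose z 0.2495 0.2429 tilt [ 0.0047 -0.0239] yaw 1.95 open 0.0236 F [ 0.2 -0.6 -2.2]
shift mm [228.7 -24.6  37.9]
spin 0.008 q6 -2.076
[-0.009 -0.125  0.107 -0.01   0.009 -0.007] [ 0.5689517  -0.00456626  0.26518246]
```

>>> send_rows(
  motion=[
    {"hand": -1, "slide": [0, 16, -47], "spin": 0},
    {"hand": -1, "slide": [0, -20, 45], "spin": 0},
    {"hand": -1, "slide": [0, -20, 45], "spin": 0},
    {"hand": -1, "slide": [20, -8, 10], "spin": 0},
    {"hand": -1, "slide": [45, 0, 0], "spin": 0},
    {"hand": -1, "slide": [45, 0, 0], "spin": 0},
    {"hand": -1, "slide": [30, 0, 0], "spin": 0},
    {"hand": -1, "slide": [0, 0, 0], "spin": 0},
  ],
)

```text
time: 28.05
tool_pos: [0.5881, -0.0119, 0.1089]
tool_rot: [3.118, 1.522, -2.784]
contact_force: [-0.1, 0.2, -1.6]
opening: 0.0236
```

```bash
python3 - <<'E'
from h import *
rgoto([.611,-.0207],.018,1.942); print(observe()['qvel'].round(3),observe()['tool_pos'])
E
```

```text
nose z 0.0907 0.0895 tilt [-0.0455 -0.017 ] yaw 1.952 open 0.0236 F [-0.1  0.2 -1.6]
shift mm [ 70.9 -16.8  26.1]
spin 0.01 q6 -2.079
[ 0.001 -0.046 -0.056  0.     0.035 -0.002] [ 0.58810252 -0.01193503  0.10889883]
```

>>> send_rows(
  motion=[
    {"hand": -1, "slide": [5, -13, 20], "spin": 0.01},
    {"hand": -1, "slide": [5, -6, 12], "spin": 0},
    {"hand": -1, "slide": [0, 0, 0], "spin": 0},
  ],
)

```text
time: 28.35
tool_pos: [0.6273, -0.0183, 0.1035]
tool_rot: [-3.083, 1.528, -2.712]
contact_force: [0.8, 0.6, -2.4]
opening: 0.0239
```

```bash
python3 - <<'E'
from h import *
rgoto([.611,-.0207],.018,1.942); print(observe()['qvel'].round(3),observe()['tool_pos'])
p=shot('wrist','w11'); 
im=p['pixels']
a=im[200:300,60:190];b=im[200:300,470:600]
o=np.vstack([cv2.resize(a,(390,300),interpolation=cv2.INTER_CUBIC),cv2.resize(b,(390,300),interpolation=cv2.INTER_CUBIC)])
cv2.imwrite('pics/w11z.png',cv2.convertScaleAbs(np.hstack([o,cv2.resize(im,(400,300)).repeat(2,0)[:600]]),alpha=1.5))
E
```

```text
nose z 0.0856 0.0837 tilt [-0.0392 -0.018 ] yaw 1.942 open 0.0239 F [ 0.8  0.6 -2.4]
shift mm [67.1  3.9 -8.7]
spin -0.0 q6 -2.071
[-0.002 -0.04  -0.009 -0.002  0.027 -0.001] [ 0.627337   -0.01825979  0.10345153]
```

View pics/w11.png

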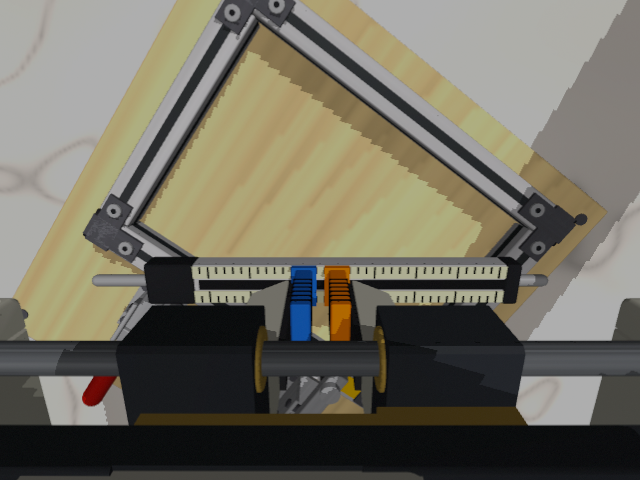

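View pics/w11z.png

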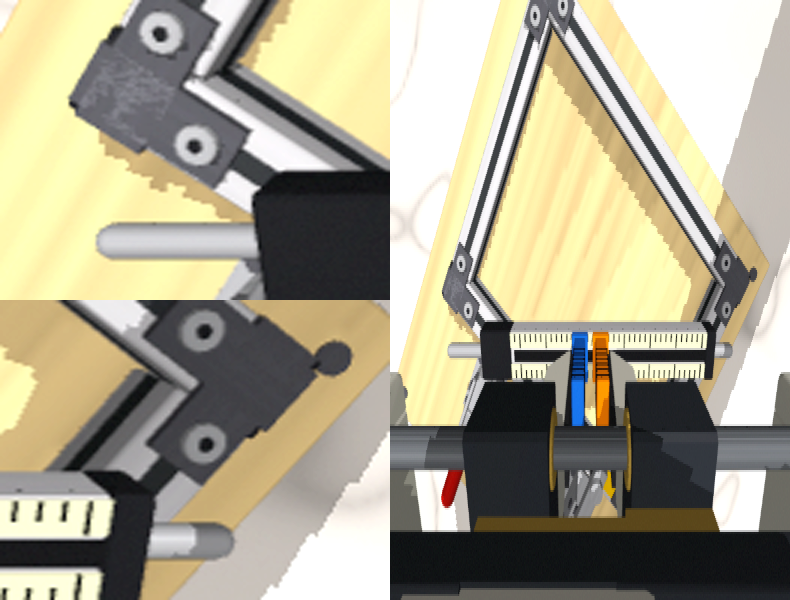

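```bash
python3 - <<'E'
from h import *
p=shot('wrist','w11b')
a=atz(p,(122.3,226.7),.0295);b=atz(p,(535.7,230),.0295)
print(a,b,(a+b)/2,np.linalg.norm(a-b),np.arctan2(*(b-a)[[1,0]]))
rgoto(((a+b)/2)[:2],.019,np.arctan2(*(b-a)[[1,0]]))
E
```

```text
[ 0.65635389 -0.14028257  0.0295    ] [0.56449119 0.10128657 0.0295    ] [ 0.61042254 -0.019498    0.0295    ] 0.25844613302115516 1.9341836272362591
nose z 0.0861 0.0842 tilt [-0.0392 -0.018 ] yaw 1.942 open 0.0239 F [ 0.4  0.1 -1.6]
shift mm [66.5  4.7 -8. ]
spin 0.008 q6 -2.071
```

>>> send_rows(
  motion=[
    {"hand": -1, "slide": [25, 4, -7], "spin": 0.006},
    {"hand": -1, "slide": [20, 0, 0], "spin": 0},
    {"hand": -1, "slide": [0, 0, 0], "spin": 0},
  ],
)

```text
time: 28.75
tool_pos: [0.6172, -0.0175, 0.064]
tool_rot: [-2.974, 1.533, -2.608]
contact_force: [1.2, 0.2, -1.4]
opening: 0.0235
```

```bash
python3 - <<'E'
from h import *
rgoto([.6105,-.0197],.019,1.936); print(observe()['qvel'].round(3),observe()['tool_pos'])
p=shot('wrist','w12'); 
E
```

```text
nose z 0.0465 0.0437 tilt [-0.0322 -0.019 ] yaw 1.936 open 0.0235 F [ 1.2  0.2 -1.4]
shift mm [26.2  0.7 -1.6]
spin 0.0 q6 -2.063
[ 0.004 -0.057 -0.014  0.003  0.036  0.001] [ 0.61717553 -0.01754183  0.06398527]
```

View pics/w12.png

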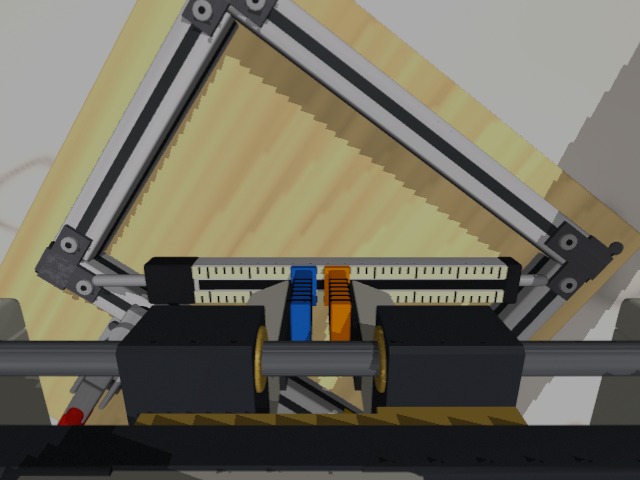

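>>> send_rows(
  motion=[
    {"hand": -1, "slide": [14, 1, -4], "spin": 0},
    {"hand": -1, "slide": [10, 0, 0], "spin": 0},
    {"hand": -1, "slide": [0, 0, 0], "spin": 0},
  ],
)

```text
time: 29.1
tool_pos: [0.6155, -0.0187, 0.0465]
tool_rot: [-2.774, 1.54, -2.408]
contact_force: [-0.3, 0.7, -1.7]
opening: 0.0237
```

```bash
python3 - <<'E'
from h import *
rgoto([.6105,-.0197],.019,1.936); print(observe()['qvel'].round(3),observe()['tool_pos'])
p=shot('wrist','w13'); 
E
```

```text
nose z 0.0295 0.0257 tilt [-0.0226 -0.0204] yaw 1.937 open 0.0237 F [-0.3  0.7 -1.7]
shift mm [ 8.6  1.1 -0.6]
spin 0.001 q6 -2.064
[ 0.001 -0.029 -0.013  0.002  0.025 -0.   ] [ 0.61553229 -0.01866902  0.04650491]
```

View pics/w13.png

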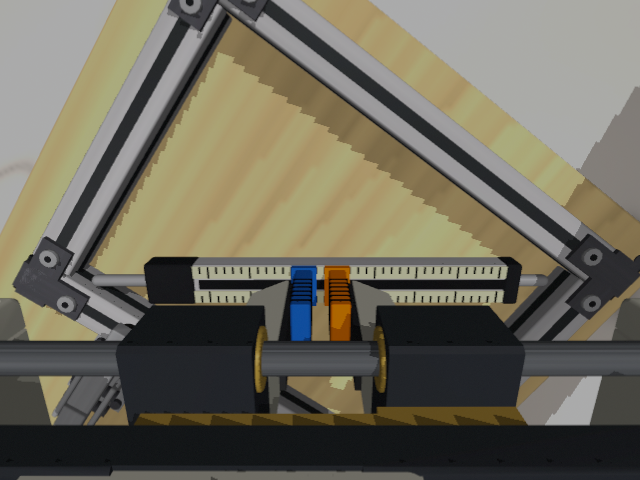

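>>> send_rows(
  motion=[
    {"hand": -1, "slide": [9, 3, -2], "spin": 0},
    {"hand": -1, "slide": [3, 0, 0], "spin": 0},
    {"hand": -1, "slide": [0, 0, 0], "spin": 0},
  ],
)

```text
time: 29.45
tool_pos: [0.6139, -0.0167, 0.037]
tool_rot: [-2.654, 1.543, -2.288]
contact_force: [-0.1, -0.8, 3.0]
opening: 0.0236
```

```bash
python3 - <<'E'
from h import *
rgoto([.6105,-.0197],.019,1.936); print(observe()['qvel'].round(3),observe()['tool_pos'])
E
```

```text
nose z 0.0203 0.016 tilt [-0.0181 -0.0208] yaw 1.937 open 0.0236 F [-0.1 -0.8  3. ]
shift mm [-0.8 -1.3 -0.2]
spin 0.001 q6 -2.061
[ 0.001 -0.004  0.005 -0.002  0.001  0.002] [ 0.61394466 -0.01668854  0.03703476]
```

>>> send_rows(
  motion=[
    {"hand": -0.4, "slide": [0, 0, 0], "spin": 0},
    {"hand": -0.3, "slide": [0, 0, 0], "spin": 0},
    {"hand": -0.2, "slide": [0, 0, 0], "spin": 0},
    {"hand": -0.1, "slide": [0, 0, 0], "spin": 0},
    {"hand": 0, "slide": [0, 0, 0], "spin": 0},
    {"hand": 0.1, "slide": [0, 0, 0], "spin": 0},
    {"hand": 0.2, "slide": [0, 0, 0], "spin": 0},
  ],
)

```text
time: 30.15
tool_pos: [0.6151, -0.0173, 0.0376]
tool_rot: [-2.561, 1.544, -2.195]
contact_force: [0.5, 0.7, 0.5]
opening: 0.0536
```

>>> send_rows(
  motion=[
    {"hand": 0.4, "slide": [0, 0, 0], "spin": 0},
    {"hand": 0.6, "slide": [0, 0, 0], "spin": 0},
    {"hand": 0.8, "slide": [0, 0, 0], "spin": 0},
    {"hand": 0.8, "slide": [0, 0, 0], "spin": 0},
  ],
)

```text
time: 30.55
tool_pos: [0.6155, -0.0171, 0.0381]
tool_rot: [-2.531, 1.545, -2.166]
contact_force: [0.1, 1.3, 0.5]
opening: 0.0808
```

```bash
python3 - <<'E'
from meas import *
print(observe()['qvel'].round(3),observe()['tool_pos'],toolT()[:3,0].round(4),observe()['opening'])
p=shot('wrist','w14');spacing(p); 
im=p['pixels'];a=im[230:310,20:150];b=im[230:310,490:620]
o=np.vstack([cv2.resize(a,(480,295),interpolation=cv2.INTER_CUBIC),cv2.resize(b,(480,295),interpolation=cv2.INTER_CUBIC)])
cv2.imwrite('pics/w14z.png',cv2.convertScaleAbs(o,alpha=2))
E
```

```text
[ 0.002 -0.002 -0.001  0.001 -0.    -0.001] [ 0.61547044 -0.01713494  0.03812214] [-0.0147 -0.0217 -0.9997] 0.0807650659959818
zt 0.0596 spacing 39.33 dist 39.33 widths [7.82 8.06] yaw 1.9338 mid [ 0.6132 -0.0188]
```

View pics/w14.png

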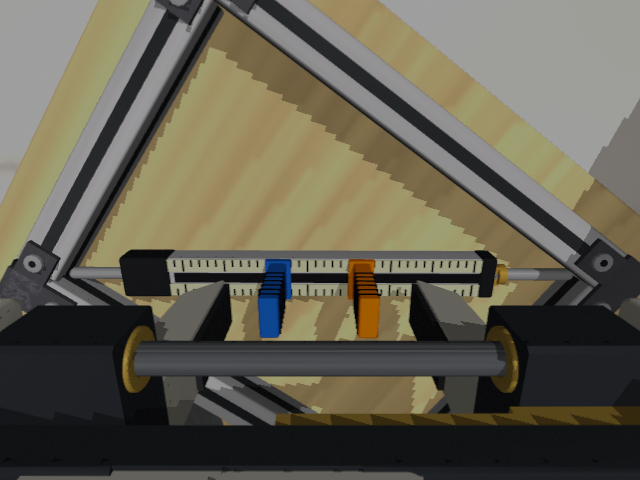

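View pics/w14z.png

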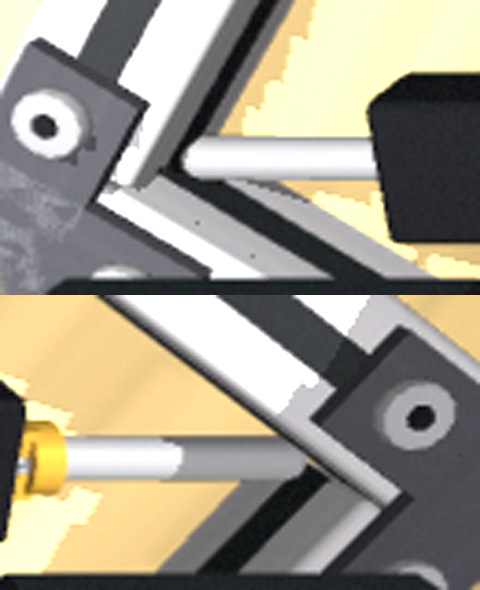

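```bash
python3 - <<'E'
import cv2,numpy as np
a=cv2.imread('pics/w9b.png')[245:345,110:510];b=cv2.imread('pics/w14.png')[240:340,110:510]
o=np.vstack([cv2.resize(x,(800,200),interpolation=cv2.INTER_CUBIC) for x in (a,b)])
cv2.imwrite('pics/cmp.png',cv2.convertScaleAbs(o,alpha=1.6))
E
```

```text
(no output)
```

View pics/cmp.png

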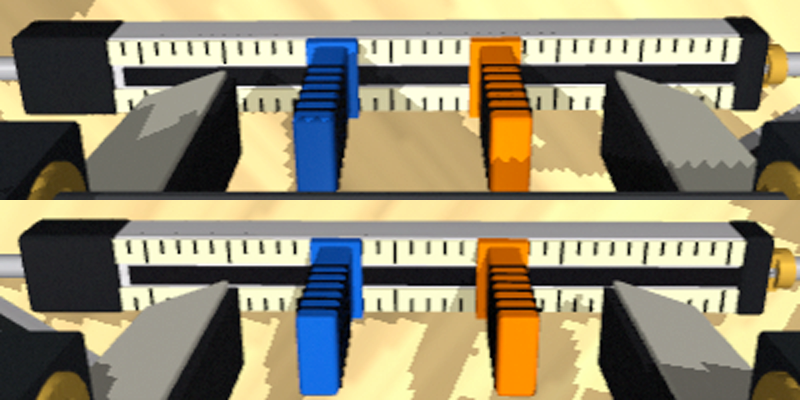

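```bash
cat >> meas.py <<'E'
def beam(im,r0,verbose=False):
    """r0: rows list on tick band; returns px positions"""
    im=im.astype(float); res=[]
    for r in r0:
        row=cv2.blur(im[r-1:r+2],(1,3))[1]
        B,G,R=row[:,0],row[:,1],row[:,2]
        bl=B-R; o=R-B
        cb=int(np.median(np.nonzero(bl[240:310]>40)[0]))+240; co=int(np.median(np.nonzero(o[325:400]>60)[0]))+325
        bL,bR=edges(bl,cb); oL,oR=edges(o,co)
        g=row.mean(1)
        # caps: brightest plateau ends; left cap->white
        def cr(lo,hi):
            s=g[lo:hi]; h=(s.min()+s.max())/2
            i=np.nonzero(np.diff(np.sign(s-h)))[0]; i=i[0] if lo<300 else i[-1]
            return lo+i+(h-s[i])/(s[i+1]-s[i])
        cl=cr(150,182); cR=cr(465,492)
        res.append((cl,bL,bR,oL,oR,cR))
    res=np.array(res)
    if verbose: print(res.round(2))
    return res
E
python3 - <<'E'
from meas import *
for n,rows in (('w9b',range(266,276)),('w14',range(261,271))):
    im=cv2.imread(f'pics/{n}.png'); r=beam(im,rows,True)
E
```

```text
[[163.37 262.61 288.11 344.56 370.42 479.85]
 [163.34 262.51 288.25 344.43 370.53 479.62]
 [163.45 262.43 288.35 344.3  370.61 479.46]
 [163.52 262.36 288.42 344.22 370.73 479.37]
 [163.66 262.37 288.44 344.22 370.6  479.33]
 [163.76 262.42 288.34 344.22 370.55 479.22]
 [163.83 262.48 288.22 344.22 370.42 479.1 ]
 [164.04 262.51 288.04 344.23 370.42 478.85]
 [164.22 262.55 288.03 344.21 370.33 478.62]
 [164.41 262.61 288.03 344.21 370.13 478.13]]
[[166.08 264.78 290.17 348.39 374.34 482.36]
 [166.33 264.62 290.27 348.37 374.43 482.37]
 [166.44 264.56 290.34 348.28 374.47 482.21]
 [166.53 264.54 290.42 348.16 374.52 482.1 ]
 [166.66 264.53 290.44 348.05 374.51 481.86]
 [166.76 264.54 290.41 348.01 374.43 481.63]
 [166.83 264.52 290.35 348.01 374.26 481.45]
 [167.03 264.57 290.28 347.89 374.14 481.32]
 [167.3  264.63 290.26 347.73 374.   481.27]
 [167.46 264.73 290.26 347.61 374.   481.18]]
```

```bash
cat >> meas.py <<'E'
from scipy.signal import find_peaks
from scipy.optimize import least_squares
def ticks(im,r0,r1):
    g=im.astype(float).mean(2)[r0:r1].mean(0)
    bg=cv2.morphologyEx(g.reshape(1,-1).astype(np.float32),cv2.MORPH_CLOSE,np.ones((1,7)))[0]
    s=bg-g; pk,_=find_peaks(s[150:500],height=8); pk=pk+150; out=[]
    for k in pk:
        w=s[k-2:k+3]; out.append(k+(w@np.arange(-2,3))/w.sum())
    return np.array(out),s
E
python3 - <<'E'
from meas import *
for n,r in (('w9b',(267,271)),('w14',(262,266))):
    t,s=ticks(cv2.imread(f'pics/{n}.png'),*r); print(n,len(t),t.round(1)); print(np.diff(t).round(1))
E
```

```text
w9b 31 [170.9 179.4 187.7 196.1 204.5 212.9 221.3 229.6 238.  246.4 254.8 288.2
 296.6 305.  313.4 321.8 330.  338.5 371.8 380.3 388.6 396.9 405.3 413.7
 422.  430.3 438.7 447.  455.3 463.6 472. ]
[ 8.5  8.3  8.4  8.4  8.4  8.4  8.3  8.4  8.4  8.3 33.4  8.4  8.4  8.3
  8.4  8.3  8.4 33.3  8.5  8.3  8.3  8.3  8.4  8.3  8.3  8.4  8.3  8.3
  8.3  8.3]
w14 32 [173.9 182.2 190.5 198.8 207.1 215.4 223.7 232.  240.3 248.6 257.  289.8
 298.6 307.  315.3 323.7 332.  340.4 349.  374.  382.2 390.6 398.9 407.3
 415.7 424.1 432.5 440.9 449.3 457.7 466.1 474.5]
[ 8.3  8.3  8.2  8.3  8.3  8.2  8.3  8.4  8.3  8.3 32.9  8.8  8.4  8.2
  8.4  8.3  8.3  8.7 25.   8.2  8.4  8.3  8.4  8.4  8.4  8.4  8.4  8.4
  8.4  8.4  8.4]
```

```bash
cat >> meas.py <<'E'
def tickread(im,r):
    t,_=ticks(im,*r)
    b=beam(im,range(r[0]+1,r[1]+2)).mean(0)
    bc=(b[1]+b[2])/2
    keep=[x for x in t if not(b[1]-3<x<b[2]+3 or b[3]-3<x<b[4]+3)]
    t=np.array(keep); k=np.round((t-t[0])/8.35)
    f=lambda q: (q[0]+q[1]*k)/(1+q[2]*k)-t
    q=least_squares(f,[t[0],8.35,0],loss='soft_l1',f_scale=.1).x
    inv=lambda u:(u-q[0])/(q[1]-q[2]*u)
    e=inv(b[1:5])*4
    print('n',len(t),'res',np.abs(f(q)).max().round(2),np.sqrt((f(q)**2).mean()).round(3),'blue c',((e[0]+e[1])/2).round(2),'w',(e[1]-e[0]).round(2),'orange c',((e[2]+e[3])/2).round(2),'w',(e[3]-e[2]).round(2),'spacing',((e[2]+e[3]-e[0]-e[1])/2).round(3))
E
python3 - <<'E'
from meas import *
for d in (-1,0,1,2):
  tickread(cv2.imread('pics/w9b.png'),(267+d,271+d)); tickread(cv2.imread('pics/w14.png'),(262+d,266+d))
tickread(cv2.imread('pics/w8.png'),(268,272))
E
```

```text
n 29 res 0.07 0.032 blue c 49.86 w 12.39 orange c 89.07 w 12.59 spacing 39.212
n 29 res 0.07 0.029 blue c 49.86 w 12.38 orange c 90.01 w 12.56 spacing 40.143
n 29 res 0.06 0.027 blue c 49.84 w 12.4 orange c 89.07 w 12.61 spacing 39.232
n 29 res 0.06 0.026 blue c 49.84 w 12.41 orange c 90.0 w 12.59 spacing 40.152
n 29 res 0.08 0.035 blue c 49.81 w 12.37 orange c 89.07 w 12.61 spacing 39.262
n 29 res 0.06 0.027 blue c 49.82 w 12.42 orange c 89.98 w 12.61 spacing 40.157
n 29 res 0.14 0.048 blue c 49.78 w 12.32 orange c 89.06 w 12.58 spacing 39.277
n 29 res 0.08 0.035 blue c 49.8 w 12.4 orange c 89.95 w 12.61 spacing 40.143
n 28 res 0.05 0.027 blue c 49.96 w 12.36 orange c 65.95 w 12.48 spacing 15.989
```

>>> send_rows(
  motion=[
    {"hand": 0.8, "slide": [-30, 0, 0], "spin": 0},
    {"hand": 0.8, "slide": [-45, 0, 0], "spin": 0},
    {"hand": 0.8, "slide": [-20, 0, 0], "spin": 0.1},
    {"hand": -1, "slide": [0, 0, 0], "spin": 0.145},
    {"hand": -1, "slide": [0, 0, 0], "spin": 0.145},
    {"hand": -1, "slide": [0, 0, 0], "spin": 0.145},
    {"hand": -1, "slide": [0, 0, 0], "spin": 0.09},
    {"hand": -1, "slide": [0, 0, 0], "spin": 0},
  ],
)

```text
time: 31.4
tool_pos: [0.6167, -0.0147, 0.1373]
tool_rot: [-1.893, 1.545, -2.175]
contact_force: [-1.3, -0.3, -0.9]
opening: 0.0474
```

```bash
python3 - <<'E'
from h import *
goto([.5723,.160,.10],1.3115); print(toolT()[:3,0].round(4),observe()['tool_pos'])
E
```

```text
shift mm [ 34.2 156.3 -91.1]
spin -0.023 q6 -1.415
[-0.0148 -0.0214 -0.9997] [ 0.61669562 -0.01470979  0.13729043]
```

>>> send_rows(
  motion=[
    {"hand": -1, "slide": [0, 40, -25], "spin": -0.02},
    {"hand": -1, "slide": [0, 40, -25], "spin": 0},
    {"hand": -1, "slide": [0, 40, -25], "spin": 0},
    {"hand": -1, "slide": [10, 30, -15], "spin": 0},
    {"hand": -1, "slide": [15, 5, 0], "spin": 0},
    {"hand": -1, "slide": [0, 0, 0], "spin": 0},
  ],
  grip_force=20,
)

```text
time: 32.0
tool_pos: [0.5689, 0.1628, 0.1085]
tool_rot: [-1.851, 1.546, -2.099]
contact_force: [0.2, -0.7, 0.1]
opening: 0.0018
```

```bash
python3 - <<'E'
from h import *
goto([.5723,.160,.018],1.3115); print(toolT()[:3,0].round(4),observe()['tool_pos'],observe()['opening'])
shot('wrist','w15')
E
```

```text
shift mm [90.5  0.3  4.6]
spin 0.012 q6 -1.153
[-0.0125 -0.0215 -0.9997] [0.56885979 0.16275027 0.10850676] 0.001792071858824777
```

View pics/w15.png

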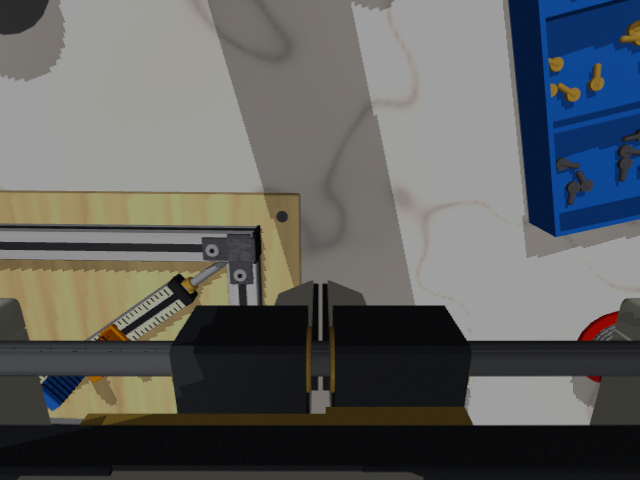

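```bash
python3 - <<'E'
from h import *
p=shot('wrist')
e=atz(p,(259.5,243),.0295); print(e, atz(p,(259.5,229),.0295),atz(p,(261,258),.0295), atz(p,(60,243),.0295), atz(p,(160,243),.0295))
a,b=atz(p,(30,245),.0295),atz(p,(200,247),.0295)
yd=np.array([.2564,.9666,0]); T=toolT()
print('tool', T[:3,:3].T@(e-T[:3,3])*1000)
# finger tip: depth of left finger tip
for uv in [(283,288),(290,295),(300,290),(310,290),(280,300)]:
    X=dep(p,uv,1); 
    if X is not None: print(uv,(T[:3,:3].T@(X-T[:3,3])*1000).round(1))
E
```

```text
[0.55804821 0.12235009 0.0295    ] [0.54898145 0.12511148 0.0295    ] [0.56822834 0.12028116 0.0295    ] [ 0.52656187 -0.00576169  0.0295    ] [0.54246776 0.05896259 0.0295    ]
tool [ 81.72274671 -39.24552259  -1.74509921]
(283, 288) [102.  -27.   39.8]
(290, 295) [-13.5 -12.1 -11.8]
(300, 290) [ -9.1  -8.3 -12. ]
(310, 290) [ -8.6  -4.1 -11.7]
(280, 300) [-18.1 -15.7 -11.9]
```

>>> send_rows(
  motion=[
    {"hand": -1, "slide": [0, 0, 0], "spin": -0.147},
    {"hand": -1, "slide": [0, 0, 0], "spin": -0.147},
    {"hand": -1, "slide": [0, 0, 0], "spin": -0.147},
    {"hand": -1, "slide": [0, 0, 0], "spin": -0.147},
    {"hand": -1, "slide": [0, 0, 0], "spin": -0.147},
    {"hand": -1, "slide": [0, 0, 0], "spin": -0.147},
    {"hand": -1, "slide": [0, 0, 0], "spin": -0.147},
    {"hand": -1, "slide": [0, 0, 0], "spin": -0.147},
  ],
)

```text
time: 32.9
tool_pos: [0.5765, 0.1519, 0.1179]
tool_rot: [-2.489, 1.549, -1.538]
contact_force: [1.3, 0.9, 0.2]
opening: 0.0005
```

>>> send_rows(
  motion=[
    {"hand": -1, "slide": [0, 0, 0], "spin": -0.147},
    {"hand": -1, "slide": [0, 0, 0], "spin": -0.147},
    {"hand": -1, "slide": [0, 0, 0], "spin": -0.09},
    {"hand": -1, "slide": [0, 0, 0], "spin": 0},
  ],
)

```text
time: 33.3
tool_pos: [0.5798, 0.1464, 0.122]
tool_rot: [-2.625, 1.548, -1.28]
contact_force: [0.1, 0.8, 0.5]
opening: 0.0007
```

```bash
python3 - <<'E'
from h import *
goto([.566,.1524,.018],1.3115+1.5708); print(toolT()[:3,0].round(4),observe()['tool_pos'],observe()['opening'])
shot('wrist','w16')
E
```

```text
shift mm [103.7  15.9   4.8]
spin 0.034 q6 -2.774
[ 0.0064 -0.0214 -0.9998] [0.57975786 0.14640211 0.12195804] 0.0006811316068566838
```

View pics/w16.png

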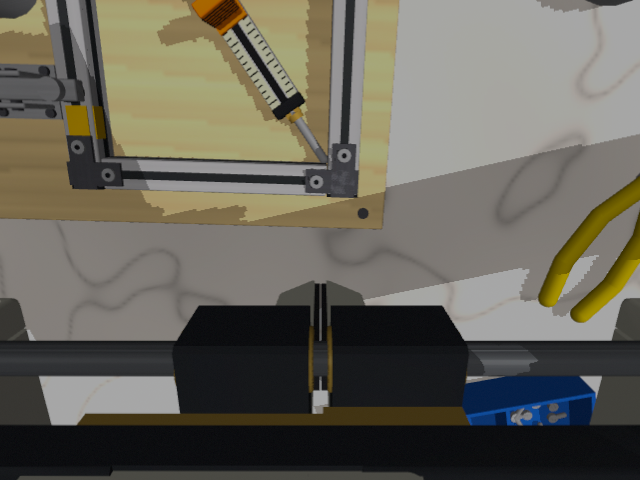

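```bash
python3 - <<'E'
from h import *
p=shot('wrist')
T=toolT()
for uv in [(343,196.5),(85,189)]:
    e=atz(p,uv,.0295); print(e,(T[:3,:3].T@(e-T[:3,3])*1000).round(1))
e=atz(p,(343,196.5),.0295); yd=np.array([.2564,.9666,0])
t=e+yd*.026; t[2]=.018; goto(t,1.3115+1.5708); print(t)
E
```

```text
[0.5590984  0.11919774 0.0295    ] [ 92.7  14.8 -29.6]
[0.72321661 0.07627711 0.0295    ] [  94.7 -154.8  -34.2]
shift mm [103.7  14.1  -3.4]
spin 0.031 q6 -2.771
[0.5657648  0.14432934 0.018     ]
```

>>> send_rows(
  motion=[
    {"hand": -1, "slide": [30, 10, 0], "spin": 0.03},
    {"hand": -1, "slide": [35, 5, 2], "spin": 0},
    {"hand": -1, "slide": [20, 0, 0], "spin": 0},
    {"hand": -1, "slide": [0, 0, 0], "spin": 0},
  ],
)

```text
time: 33.8
tool_pos: [0.5684, 0.1489, 0.0369]
tool_rot: [-2.331, 1.547, -1.031]
contact_force: [-1.2, -0.2, 0.6]
opening: 0.0006
```

```bash
python3 - <<'E'
from h import *
goto([.566,.148,.018],1.3115+1.5708); print(toolT()[:3,0].round(4),observe()['tool_pos'],observe()['opening'])
E
```

```text
shift mm [18.9  2.4 -1.2]
spin -0.012 q6 -2.715
[ 0.0123 -0.0206 -0.9997] [0.56837343 0.14894338 0.03688768] 0.0005912387893335865
```

>>> send_rows(
  motion=[
    {"hand": -1, "slide": [14, 3, 0], "spin": -0.01},
    {"hand": -1, "slide": [6, 0, 0], "spin": 0},
    {"hand": -1, "slide": [0, 0, 0], "spin": 0},
  ],
)

```text
time: 34.1
tool_pos: [0.5677, 0.1489, 0.019]
tool_rot: [-2.22, 1.545, -0.914]
contact_force: [-0.1, -0.6, 0.7]
opening: 0.0005
```

```bash
python3 - <<'E'
from h import *
goto([.566,.148,.018],1.3115+1.5708); print(toolT()[:3,0].round(4),observe()['tool_pos'],observe()['contact_force'])
p=shot('wrist','w17')
E
```

```text
shift mm [ 0.9  1.4 -1.3]
spin -0.006 q6 -2.719
[ 0.0156 -0.0203 -0.9997] [0.56771585 0.14892103 0.01895129] [-0.10353485 -0.59827388  0.67927239]
```

View pics/w17.png

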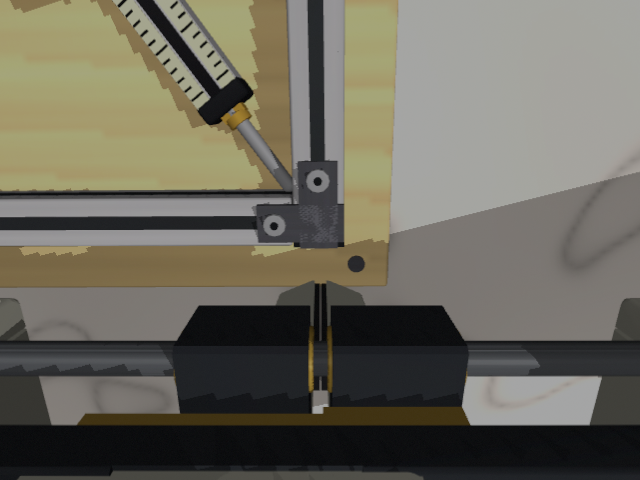

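>>> send_rows(
  motion=[
    {"hand": -1, "slide": [0, 0, -6], "spin": 0},
    {"hand": -1, "slide": [0, 0, -4], "spin": 0},
    {"hand": -1, "slide": [0, 0, 0], "spin": 0},
  ],
)

```text
time: 34.45
tool_pos: [0.5668, 0.1385, 0.0222]
tool_rot: [-2.076, 1.542, -0.771]
contact_force: [0.1, 0.1, 0.1]
opening: 0.0001
```

```bash
cat >> h.py <<'E'
def pstat():
    s=observe(); yd=np.array([.2564,.9666,0]); xd=np.array([.9666,-.2564,0])
    print('t',round(s['time'],2),'py',(s['tool_pos']@yd*1000).round(2),'px',(s['tool_pos']@xd*1000).round(2),'z',s['tool_pos'][2].round(4),'Fy',(s['contact_force']@yd).round(2),'F',s['contact_force'].round(1),'tilt',toolT()[:2,0].round(3))
E
python3 - <<'E'
from h import *
pstat(); e=np.array([.5585,.121,0]); print('rail end py',e@[.2564,.9666,0]*1000)
E
```

```text
t 34.45 py 279.24 px 512.36 z 0.0222 Fy 0.13 F [0.1 0.1 0.1] tilt [ 0.02 -0.02]
rail end py 260.158
```

>>> send_rows(
  motion=[
    {"hand": -1, "slide": [2, 0, -3], "spin": 0},
    {"hand": -1, "slide": [1, 0, -2], "spin": 0},
    {"hand": -1, "slide": [0, 0, 0], "spin": 0},
  ],
)

```text
time: 34.75
tool_pos: [0.5659, 0.1329, 0.0198]
tool_rot: [-2.039, 1.541, -0.735]
contact_force: [0.5, -0.8, 0.1]
opening: 0.0004
```

```bash
python3 - <<'E'
from h import *
pstat()
E
```

```text
t 34.75 py 273.59 px 512.9 z 0.0198 Fy -0.66 F [ 0.5 -0.8  0.1] tilt [ 0.022 -0.02 ]
```

>>> send_rows(
  motion=[
    {"hand": -1, "slide": [0, 0, -1.5], "spin": 0},
  ],
)

```text
time: 34.85
tool_pos: [0.5655, 0.1315, 0.0198]
tool_rot: [-2.038, 1.542, -0.734]
contact_force: [0.5, -0.0, 0.4]
opening: 0.0003
```

```bash
python3 - <<'E'
from h import *
pstat(); shot('wrist','w18')
E
```

```text
t 34.85 py 272.11 px 512.87 z 0.0198 Fy 0.09 F [ 0.5 -0.   0.4] tilt [ 0.022 -0.02 ]
```

View pics/w18.png

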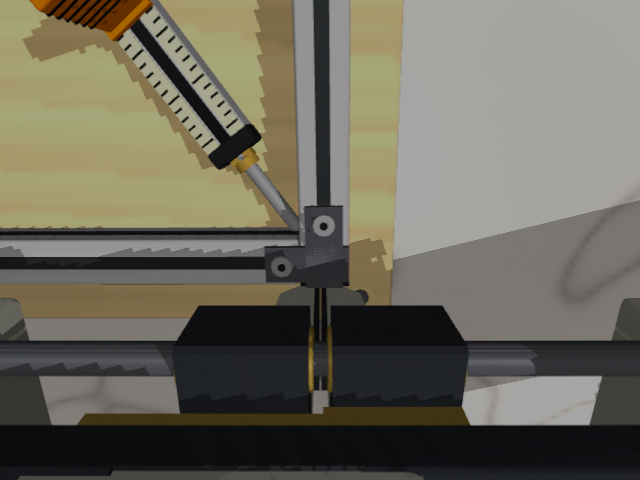

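>>> send_rows(
  motion=[
    {"hand": -1, "slide": [0, 0, -1], "spin": 0},
  ],
)

```text
time: 35.0
tool_pos: [0.5651, 0.1303, 0.0197]
tool_rot: [-2.049, 1.542, -0.745]
contact_force: [-0.5, 0.4, -0.0]
opening: 0.0006
```

```bash
python3 - <<'E'
from h import *
pstat()
E
```

```text
t 35.0 py 270.84 px 512.77 z 0.0197 Fy 0.26 F [-0.5  0.4 -0. ] tilt [ 0.021 -0.02 ]
```

>>> send_rows(
  motion=[
    {"hand": -1, "slide": [0, 0, -1], "spin": 0},
  ],
)

```text
time: 35.1
tool_pos: [0.5648, 0.1295, 0.0197]
tool_rot: [-2.038, 1.542, -0.734]
contact_force: [0.7, 4.4, 0.5]
opening: 0.0005
```

```bash
python3 - <<'E'
from h import *
pstat()
E
```

```text
t 35.1 py 270.0 px 512.76 z 0.0197 Fy 4.43 F [0.7 4.4 0.5] tilt [ 0.022 -0.019]
```

>>> send_rows(
  motion=[
    {"hand": -1, "slide": [0, 0, -0.8], "spin": 0},
  ],
)

```text
time: 35.2
tool_pos: [0.5648, 0.1294, 0.0198]
tool_rot: [-1.989, 1.542, -0.685]
contact_force: [0.8, 6.7, -0.9]
opening: 0.0004
```

```bash
python3 - <<'E'
from h import *
pstat(); shot('wrist','w19'); pstat()
E
```

```text
t 35.2 py 269.95 px 512.78 z 0.0198 Fy 6.7 F [ 0.8  6.7 -0.9] tilt [ 0.022 -0.018]
t 35.25 py 270.0 px 512.77 z 0.0198 Fy 3.75 F [ 1.   3.6 -1.3] tilt [ 0.022 -0.018]
```

>>> send_rows(
  motion=[
    {"hand": -1, "slide": [0, 0, -1], "spin": 0},
  ],
)

```text
time: 35.35
tool_pos: [0.5648, 0.1295, 0.0198]
tool_rot: [-1.931, 1.542, -0.627]
contact_force: [0.8, 5.5, -1.3]
opening: 0.0005
```

```bash
python3 - <<'E'
from h import *
pstat()
E
```

```text
t 35.35 py 269.97 px 512.76 z 0.0198 Fy 5.54 F [ 0.8  5.5 -1.3] tilt [ 0.023 -0.017]
```

>>> send_rows(
  motion=[
    {"hand": -1, "slide": [0, 0, -1.6], "spin": 0},
  ],
)

```text
time: 35.45
tool_pos: [0.5648, 0.1294, 0.0199]
tool_rot: [-1.843, 1.542, -0.539]
contact_force: [1.7, 9.3, -2.1]
opening: 0.0003
```

```bash
python3 - <<'E'
from h import *
pstat()
E
```

```text
t 35.45 py 269.86 px 512.79 z 0.0199 Fy 9.44 F [ 1.7  9.3 -2.1] tilt [ 0.024 -0.015]
```

>>> send_rows(
  motion=[
    {"hand": -1, "slide": [0, 0, -2], "spin": 0},
  ],
)

```text
time: 35.55
tool_pos: [0.5648, 0.1293, 0.0199]
tool_rot: [-1.729, 1.542, -0.425]
contact_force: [1.9, 11.0, -2.0]
opening: 0.0004
```

```bash
python3 - <<'E'
from h import *
pstat()
E
```

```text
t 35.55 py 269.84 px 512.8 z 0.0199 Fy 11.1 F [ 1.9 11.  -2. ] tilt [ 0.026 -0.012]
```

>>> send_rows(
  motion=[
    {"hand": -1, "slide": [0, 0, -2.3], "spin": 0},
  ],
)

```text
time: 35.65
tool_pos: [0.5648, 0.1293, 0.02]
tool_rot: [-1.602, 1.541, -0.299]
contact_force: [2.6, 11.3, -1.4]
opening: 0.0004
```

```bash
python3 - <<'E'
from h import *
pstat()
E
```

```text
t 35.65 py 269.83 px 512.81 z 0.02 Fy 11.56 F [ 2.6 11.3 -1.4] tilt [ 0.028 -0.009]
```

>>> send_rows(
  motion=[
    {"hand": -1, "slide": [0, 0, -2.8], "spin": 0},
  ],
)

```text
time: 35.75
tool_pos: [0.5648, 0.129, 0.02]
tool_rot: [-1.475, 1.54, -0.172]
contact_force: [3.1, 12.7, -3.3]
opening: 0.0004
```

```bash
python3 - <<'E'
from h import *
pstat()
E
```

```text
t 35.75 py 269.54 px 512.82 z 0.02 Fy 13.09 F [ 3.1 12.7 -3.3] tilt [ 0.03  -0.005]
```

```bash
python3 - <<'E'
from h import *
shot('wrist','w20'); pstat()
a=cv2.imread('pics/w19.png')[0:300,0:400];b=cv2.imread('pics/w20.png')[0:300,0:400]
cv2.imwrite('pics/cmp2.png',cv2.convertScaleAbs(np.hstack([a,b]),alpha=1.6))
E
```

```text
t 35.8 py 269.43 px 512.83 z 0.02 Fy 12.59 F [ 2.8 12.3 -4. ] tilt [ 0.03  -0.005]
```

View pics/cmp2.png

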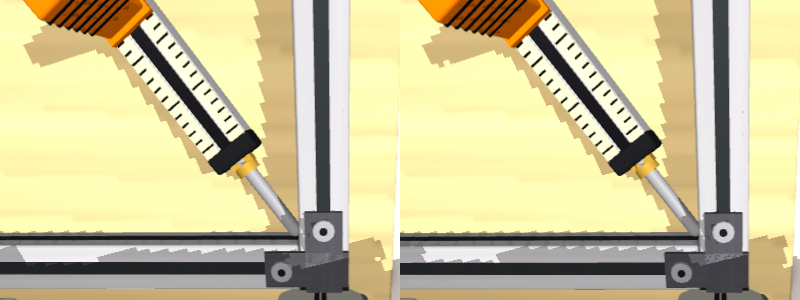

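```bash
cat > track.py <<'E'
import cv2,numpy as np,sys
def track(f0,f1,poly=[(122,48),(152,14),(258,135),(216,170)],e0=(96,10),e1=(172,62)):
    A=cv2.imread(f0);B=cv2.imread(f1);a=cv2.cvtColor(A,6).astype(np.float32);b=cv2.cvtColor(B,6).astype(np.float32)
    m=np.zeros(a.shape,np.uint8);cv2.fillPoly(m,[np.array(poly)],255)
    M=np.eye(2,3,dtype=np.float32)
    cc,M=cv2.findTransformECC(a,b,M,cv2.MOTION_AFFINE,(3,500,1e-7),m,3)
    Bw=cv2.warpAffine(B,M,(640,480),flags=cv2.INTER_CUBIC|cv2.WARP_INVERSE_MAP)
    out=[]
    # axis direction in A
    ax=np.array([90,111.])/np.hypot(90,111)  # along the beam toward the cap
    n=np.array([-ax[1],ax[0]])
    for I in (A,Bw):
        o=I.astype(np.float32); o=np.clip(o[...,2]-o[...,0],0,120)
        r=[]
        for k in np.linspace(-12,12,13):
            c=np.array([133.,27.])+n*k
            s=np.arange(-14,14,.25); P=(c+np.outer(s,ax)).astype(np.float32)
            v=cv2.remap(o,P[None,:,0],P[None,:,1],cv2.INTER_LINEAR)[0]
            h=(v[:20].mean()+v[-20:].mean())/2
            i=np.nonzero((v[:-1]>h)&(v[1:]<=h))[0]
            r.append(s[i[-1]]+.25*(v[i[-1]]-h)/(v[i[-1]]-v[i[-1]+1]) if len(i) else np.nan)
        out.append(np.array(r))
    d=out[1]-out[0]
    print('cc',round(cc,4),'M',M.round(3).tolist(),'edgeA',out[0].round(1)); print('shift px',d.round(2),'median',np.nanmedian(d).round(3))
if __name__=='__main__': track(sys.argv[1],sys.argv[2])
E
python3 track.py pics/w19.png pics/w20.png; python3 track.py pics/w19.png pics/w18.png
```

```text
cc 0.9981 M [[1.003000020980835, 0.006000000052154064, -1.6990000009536743], [-0.004000000189989805, 1.00600004196167, 1.0549999475479126]] edgeA [0.7 1.  1.4 2.1 2.  2.1 2.5 2.7 2.9 3.1 3.1 3.1 3. ]
shift px [-0.85 -0.99 -0.93 -1.05 -0.85 -0.78 -0.88 -1.02 -0.94 -1.02 -0.68 -1.1
 -0.88] median -0.928
cc 0.9984 M [[1.0019999742507935, 0.0, -0.703000009059906], [0.0, 1.0069999694824219, -6.697999954223633]] edgeA [0.7 1.  1.4 2.1 2.  2.1 2.5 2.7 2.9 3.1 3.1 3.1 3. ]
shift px [ 0.17  0.11  0.2   0.15  0.15  0.08  0.13  0.06  0.11  0.09  0.31 -0.
  0.09] median 0.11
```

```bash
python3 - <<'E'
from h import *
shot('wrist','w21'); pstat()
E
python3 track.py pics/w19.png pics/w21.png
```

```text
t 35.85 py 269.43 px 512.83 z 0.02 Fy 12.14 F [ 2.8 11.8 -3.3] tilt [ 0.03  -0.005]
cc 0.9981 M [[1.003000020980835, 0.007000000216066837, -1.562000036239624], [-0.0020000000949949026, 1.0049999952316284, 1.1510000228881836]] edgeA [0.7 1.  1.4 2.1 2.  2.1 2.5 2.7 2.9 3.1 3.1 3.1 3. ]
shift px [-1.32 -1.4  -1.41 -1.33 -1.15 -1.07 -1.19 -1.26 -1.18 -1.23 -1.04 -1.37
 -1.16] median -1.228
```

```bash
python3 - <<'E'
import cv2,numpy as np
from scipy.signal import find_peaks
g=cv2.cvtColor(cv2.imread('pics/w19.png'),6).astype(np.float32)
ax=np.array([90,111.])/np.hypot(90,111);n=np.array([-ax[1],ax[0]])
for k in (10,12,14,15,16,17,18,20,-8,-10,-12,-14,-16):
    s=np.arange(0,170,.25);P=(np.array([133.,27.])+n*k+np.outer(s,ax)).astype(np.float32)
    v=cv2.remap(g,P[None,:,0],P[None,:,1],1)[0]; pk,_=find_peaks(-v,prominence=25); print(k,s[pk].round(1),np.diff(s[pk]).mean().round(2))
E
```

```text
10 [ 28.8  85.8 164.5] 67.88
12 [  1.8  28.5  86.2 140.8 168.8] 41.75
14 [  1.5  28.5  86.5 141. ] 46.5
15 [  2.   28.8  86.8 141. ] 46.33
16 [  2.2  17.2  28.8  40.2  51.5  86.5 141. ] 23.12
17 [  3.5  17.   28.8  40.2  51.8  63.8  75.   86.5  97.8 108.8 120.  130.
 140.8] 11.44
18 [  4.8  17.   29.   40.8  52.2  63.8  75.5  86.5  97.5 109.  119.2 130.2
 141.2] 11.38
20 [  5.   17.   29.   40.5  52.5  63.8  75.2  86.8  97.8 108.8 119.8 130.5
 141. ] 11.33
-8 [ 27.5  85.8 141. ] 56.75
-10 [ 26.8  85.5 141. ] 57.12
-12 [ 26.5  85.5  96.8 108.5 119.5 129.5 141. ] 19.08
-14 [ 15.5  26.5  38.2  50.   62.   73.2  85.5  96.8 108.  119.2 130.  141.2] 11.43
-16 [ 14.2  26.2  38.5  50.2  62.2  73.8  85.2  96.8 108.2 119.  130.2 141. ] 11.52
```

>>> send_rows(
  motion=[
    {"hand": -1, "slide": [0, 0, 8], "spin": 0},
    {"hand": -1, "slide": [0, 0, 12], "spin": 0},
    {"hand": -1, "slide": [-30, 0, 8], "spin": 0},
    {"hand": -1, "slide": [-45, 0, 0], "spin": 0},
    {"hand": -1, "slide": [-30, 0, 0], "spin": 0},
    {"hand": -1, "slide": [0, 0, 0], "spin": 0},
  ],
)

```text
time: 36.45
tool_pos: [0.5689, 0.1599, 0.1273]
tool_rot: [-1.592, 1.544, -0.288]
contact_force: [-0.5, -0.7, -0.5]
opening: 0.0005
```

```bash
python3 - <<'E'
from h import *
pstat(); shot('wrist','w22')
goto([.6155,-.0171,.11],1.937)
E
```

```text
t 36.45 py 300.46 px 508.89 z 0.1273 Fy -0.85 F [-0.5 -0.7 -0.5] tilt [ 0.026 -0.008]
shift mm [  17.9  -92.  -158.1]
spin 0.938 q6 -2.719
```

View pics/w22.png

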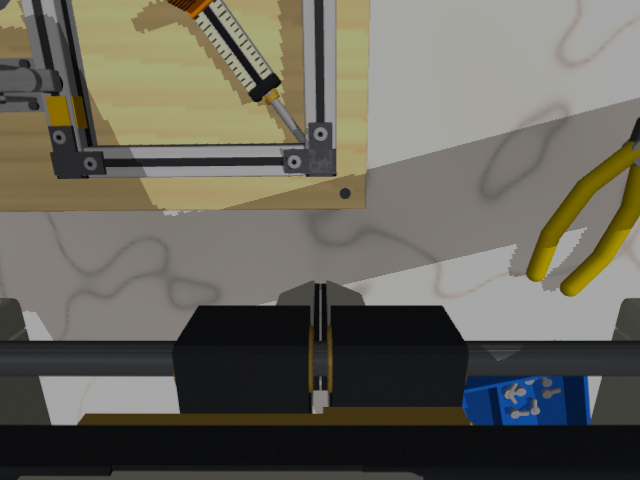

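>>> send_rows(
  motion=[
    {"hand": -1, "slide": [0, -20, -30], "spin": 0},
    {"hand": -1, "slide": [0, -25, -43], "spin": 0},
    {"hand": -1, "slide": [0, -25, -43], "spin": 0},
    {"hand": -1, "slide": [0, -25, -30], "spin": 0},
    {"hand": -1, "slide": [0, 0, 0], "spin": 0.145},
    {"hand": -1, "slide": [0, 0, 0], "spin": 0.145},
    {"hand": -1, "slide": [0, 0, 0], "spin": 0.145},
    {"hand": -1, "slide": [0, 0, 0], "spin": 0.145},
  ],
)

```text
time: 37.3
tool_pos: [0.6181, -0.0115, 0.1145]
tool_rot: [-1.866, 1.562, -1.153]
contact_force: [-0.1, 0.1, 0.4]
opening: 0.0002
```

>>> send_rows(
  motion=[
    {"hand": -1, "slide": [0, 0, 0], "spin": 0.145},
    {"hand": -1, "slide": [0, 0, 0], "spin": 0.145},
    {"hand": -1, "slide": [0, 0, 0], "spin": 0.05},
    {"hand": -1, "slide": [0, 0, 0], "spin": 0},
  ],
)

```text
time: 37.7
tool_pos: [0.6147, -0.0112, 0.1066]
tool_rot: [-2.808, 1.559, -2.45]
contact_force: [-0.1, 0.6, -0.0]
opening: 0.0002
```

```bash
python3 - <<'E'
from h import *
pstat(); shot('wrist','w23')
goto([.634,-.0105,.085],1.935)
E
```

```text
t 37.7 py 146.81 px 597.01 z 0.1066 Fy 0.52 F [-0.1  0.6 -0. ] tilt [-0.009 -0.008]
shift mm [21.3 -6.2 18.7]
spin -0.005 q6 -2.064
```

View pics/w23.png

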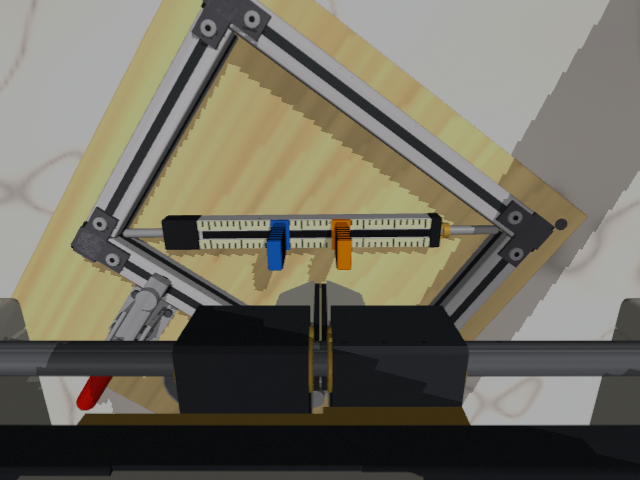

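>>> send_rows(
  motion=[
    {"hand": -1, "slide": [12, -6, 18], "spin": 0},
    {"hand": -1, "slide": [20, 0, 6], "spin": 0},
    {"hand": -1, "slide": [0, 0, 0], "spin": 0},
    {"hand": -1, "slide": [0, 0, 0], "spin": 0},
  ],
)

```text
time: 38.15
tool_pos: [0.6384, -0.0082, 0.0712]
tool_rot: [-2.987, 1.555, -2.621]
contact_force: [-0.1, 1.1, 0.6]
opening: 0.0003
```

```bash
python3 - <<'E'
from h import *
pstat(); shot('wrist','w24')
p=shot('wrist','w24b');pstat()
E
```

```text
t 38.15 py 155.75 px 619.14 z 0.0712 Fy 1.06 F [-0.1  1.1  0.6] tilt [-0.014 -0.008]
t 38.25 py 155.68 px 618.97 z 0.0715 Fy -0.93 F [-0.1 -0.9 -0.1] tilt [-0.013 -0.008]
```

View pics/w24b.png

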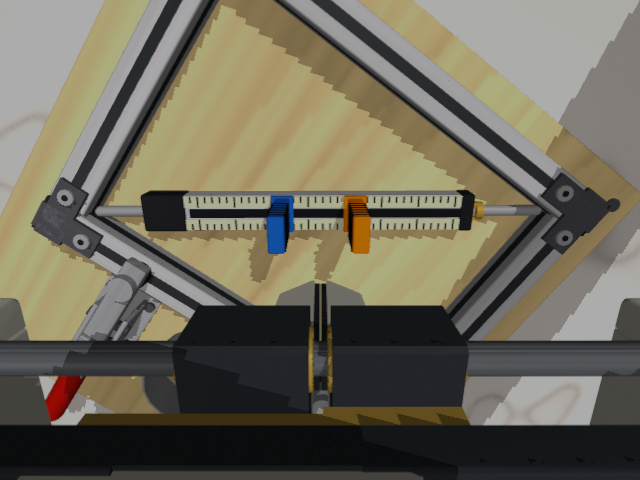

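Clear view: blue post base around (281,205), orange around (356,205), ticks on rows ~197–206, both noses in their corners. I'll read the scale with the tick fit.

```bash
cat > tr2.py <<'E'
from meas import *
def tr(im,rt,re,lo,hi,bl,ol,pitch):
    g=im.astype(float).mean(2)[rt[0]:rt[1]].mean(0)
    bg=cv2.morphologyEx(g.reshape(1,-1).astype(np.float32),cv2.MORPH_CLOSE,np.ones((1,7)))[0]; s=bg-g
    pk,_=find_peaks(s[lo:hi],height=8); pk=pk+lo
    t=np.array([k+(s[k-2:k+3]@np.arange(-2,3))/s[k-2:k+3].sum() for k in pk])
    E=[]
    for r in range(*re):
        row=im[r-1:r+2].astype(float).mean(0); B,R=row[:,0],row[:,2]
        E.append(edges(B-R,bl)+edges(R-B,ol))
    E=np.array(E); b=E.mean(0)
    t=np.array([x for x in t if not(b[0]-3<x<b[1]+3 or b[2]-3<x<b[3]+3)])
    k=np.round((t-t[0])/pitch)
    f=lambda q:(q[0]+q[1]*k)/(1+q[2]*k)-t
    q=least_squares(f,[t[0],pitch,0],loss='soft_l1',f_scale=.1).x
    e=(E-q[0])/(q[1]-q[2]*E)*4; sp=(e[:,2]+e[:,3]-e[:,0]-e[:,1])/2
    em=e.mean(0)
    print('n',len(t),'res',np.abs(f(q)).max().round(2),'kmax',k.max(),'w',(em[1]-em[0]).round(2),(em[3]-em[2]).round(2),'blue',((em[0]+em[1])/2).round(2),'spacing',sp.mean().round(3),sp.round(2))
if __name__=='__main__':
    for d in (0,1):
        tr(cv2.imread('pics/w9b.png'),(267+d,271+d),(267,272),166,478,275,357,8.37)
        tr(cv2.imread('pics/w14.png'),(262+d,266+d),(262,267),169,480,277,361,8.37)
        for n in ('w24','w24b'):
            im=cv2.imread(f'pics/{n}.png')
            tr(im,(197+d,201+d),(199,204),187,461,282,356,7.35)
    print('w23'); tr(cv2.imread('pics/w23.png'),(220,223),(222,226),199,431,280,341,6.25)
E
python3 tr2.py
```

```text
n 29 res 0.06 kmax 36.0 w 12.4 12.6 blue 49.84 spacing 39.244 [39.27 39.25 39.26 39.22 39.22]
n 29 res 0.06 kmax 36.0 w 12.39 12.58 blue 49.84 spacing 40.178 [40.23 40.21 40.18 40.15 40.13]
n 29 res 0.17 kmax 36.0 w 12.38 12.02 blue 49.91 spacing 40.0 [39.66 39.65 39.64 39.63 41.42]
n 29 res 0.19 kmax 36.0 w 12.27 12.69 blue 49.92 spacing 39.678 [39.74 39.71 39.69 39.67 39.58]
n 29 res 0.08 kmax 36.0 w 12.41 12.61 blue 49.82 spacing 39.276 [39.3  39.28 39.29 39.25 39.25]
n 29 res 0.06 kmax 36.0 w 12.41 12.59 blue 49.82 spacing 40.215 [40.26 40.25 40.22 40.19 40.16]
n 29 res 0.18 kmax 36.0 w 12.39 12.03 blue 49.89 spacing 40.036 [39.7  39.68 39.68 39.67 41.46]
n 29 res 0.19 kmax 36.0 w 12.28 12.7 blue 49.9 spacing 39.709 [39.77 39.74 39.72 39.7  39.61]
w23
n 29 res 0.24 kmax 36.0 w 12.19 12.64 blue 49.84 spacing 39.684 [39.74 39.72 39.67 39.61]
```

>>> send_rows(
  motion=[
    {"hand": -1, "slide": [-25, 0, 0], "spin": 0},
    {"hand": -1, "slide": [-45, 0, 0], "spin": 0},
    {"hand": -1, "slide": [-40, 0, 0], "spin": 0},
    {"hand": -1, "slide": [0, 0, 0], "spin": 0},
    {"hand": -1, "slide": [0, 0, 0], "spin": 0},
  ],
)

```text
time: 38.75
tool_pos: [0.6385, -0.0077, 0.1888]
tool_rot: [-2.881, 1.557, -2.515]
contact_force: [-0.2, 0.5, -0.1]
opening: 0.0009
```

```bash
python3 - <<'E'
from h import *
pstat(); shot('scene','fin'); shot('wrist','finw')
print(job.hand_in(),observe()['time'])
E
```

```text
t 38.75 py 156.24 px 619.19 z 0.1888 Fy 0.4 F [-0.2  0.5 -0.1] tilt [-0.011 -0.008]
the job is handed in; nothing more can be done
the job is handed in; nothing more can be done
```

View pics/fin.png

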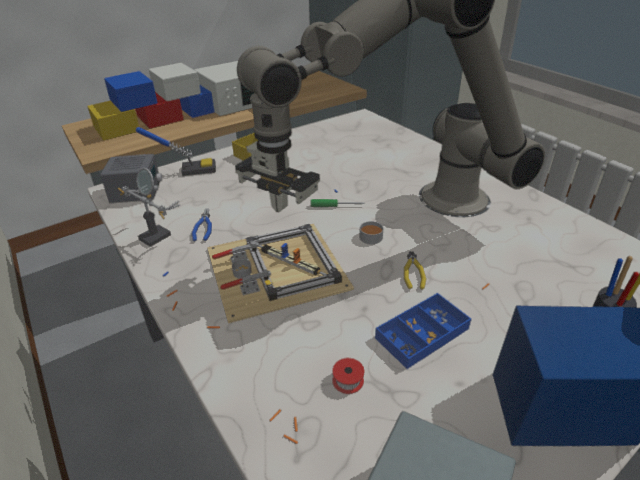

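The frame was slightly out of square. I measured both diagonals, pushed the loose rail to the half-way reading, and handed the job in at about 39 s of the 67 s allowed. No verdict came back.

All readings come from the beam's tick marks in the wrist camera, which gave the closed-stop spacing as 15.99 mm against the true 16.

| Step | Post spacing | Reading |
|---|---|---|
| First diagonal (from the yellow dab) | 39.26 mm | about -18.74 mm |
| Second diagonal, before the push | 40.2 mm | about -17.8 mm |
| Half-way target | 39.73 mm | -18.27 mm |
| Second diagonal, after the push and with the arm clear | about 39.69 mm | about -18.3 mm |

- **Push:** I pushed the loose rail's +y end towards -y with up to about 13 N. It gave way by about half a millimetre.
- **Final state:** the rule is sprung in the second diagonal with both noses in their corners. The robot stands clear with no contact force, and the rest of the bench looks undisturbed in the final scene picture.

**What disagreed or went less well:**
- A first distance estimate from post tops and depth gave only about 0.5 mm between the diagonals, against about 0.9 mm from the ticks. I trusted the ticks.
- In the final close-up, one of the two pictures had a bad edge on one image row (41.4 mm). I left that row out.
- I did not re-measure the first diagonal after the push.
- The tool tilted by up to about 0.12 rad while moving empty, before the first grasp. I corrected this with extra moves, which cost several seconds.

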